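Clear, set and clamp the goniometer stage

ROBOT

A 6-joint arm with a two-finger parallel gripper is mounted at the origin on the work surface. World frame = base frame: x ahead of the robot, y to its left, z up, the work surface at z = 0. Lengths are in m, angles in rad, forces in N, time in s.
With the tool pointing down it reaches from about 0.375 to 0.975 m from the base axis. Payload 3.8 kg.
Tool frame: the origin (TCP) lies on the mounting face of the last link; the fingertips stand 173 mm ahead of it and the grasp point (between the pads) lies 155 mm ahead of it; z points along the fingers, y is the line along which they close (so a half turn about z gives the same grasp; the last joint's range is limited). The gripper opens to 85 mm and grips with 20 to 120 N. Pads are 22 mm wide; open, the fingers measure 114 mm over their backs; the gripper's body (76 mm by 85 mm) begins 54 mm behind the grasp point. The pads swing forward as they close: fully open they stand 13 mm farther back than shut.
Start: joints at [-1.256, 0.264, 1.604, -0, 1.274, -0.037], TCP at [0.233, -0.634, 0.405] pointing down, gripper open.
Joint ranges: [-2.63, 2.63], [-0.94, 2.18], [0.31, 2.57], [-1.31, 4.45], [0, 2.66], [-2.55, 2.55]. Speed limits (rad/s): [2.57, 2.57, 3.14, 3.14, 3.14, 3.14].

INTERFACE

Orientations are given as a rotation vector (axis times angle).
In Python, from workcell import bot gives the robot as it stands.
- The arm moves only by the tool drive_tool, never from a script. Its argument "increments" is a list of rows, each an object with "delta_pos": the shift along the tool's x, y, z in mm, a list of three; "turn": the turn about the tool's z in rad; "jaw": the opening, from -1 (shut) to 1 (fully open). A call has 1 to 8 rows; each row shifts and turns the commanded pose from where the row before left it, along the tool's axes as they then stand; what a row does not reach is not made up. A row lasts 1/12 s, in which the tool goes at most 41.7 mm and 7.16 degrees, less where a joint would pass 70% of its speed; a pose out of reach is approached as far as the arm can. A call is refused whole if a number of a shift passes 41.7 or a number of a turn 0.125, either way. A call with a gripper value outside its range is refused whole. The fingers move at their own pace and stop on an object; "grip_force" is the grip in N (left out, the last holds). Time passes only in rows, so rows that do not move let the fingers close. It gives the time, the measured TCP pose, the force, the opening and the grip force at its end, in the units of the state.
- bot.read_state(): the state, without advancing time (a new reading comes with each control period).
- bot.read_camera(name): name is "scene" or "top" or "wrist"; returns a dict with "pixels" (480x640x3 uint8, red, green, blue), "fovy" (degrees; the focal length in pixels is half the picture's height over the tangent of half this angle, whatever the lens; pixels are square), "cx", "cy" (the principal point, pixels), "camera_from_world" (4x4, takes a point from world to camera coordinates); the wrist camera has in their place "hand_eye" (4x4, takes a point from camera to tool coordinates, whose origin is the TCP and whose axes are the flange's). Camera axes: x right, y down, z forward; pixel columns grow to the right and rows downward; lengths in m; the calibration is good to about 2 mm. A picture is of the moment at which its call begins: read the wrist's pose just before it. There is no depth.
- bot.finish_job(): hands the job in; it is judged then, once.
The state is a dict: "time": time; "q": joint angles; "joint_vel": joint speeds; "joint_torque": joint torques, N m; "tool_pos": TCP position; "tcp_rot": TCP orientation; "wrist_force": force on the tool from outside, world axes, zero at the start; "torque": the same for the moment, N m; "width": opening from 0.0 (shut) to 1.0 (fully open); "grip_force": force on a finger pad.
Only numpy, scipy, OpenCV 4.12 (cv2) and the standard library are available. Lean on these libraries where they do the work, as an engineer would, in place of code of your own. Each camera call takes 0.05 s, during which the arm holds its last target. There are 200 camera calls.

TASK

Get the goniometer stage ready for its next run. First clear the two rock specimens off its dial, laying the round one in the tray that holds round ones and the square bar in the tray that holds bars; then, with the clamp lever still loose, turn the dial by its pin until the scale reads 50 degrees at the index line, and last swing the clamp lever fully home. Leave everything else on the bench where it is.

Things in the scene. Friction and masses are not known exactly. Their poses are not given: they have to be found in the camera images.
- stage: Goniometer stage fixed to the bench: green base plate 20 mm thick, x -110 to 150, y +-140 mm, with an aluminium dial 170 mm across, top 45 mm above the bench. Origin on the dial axis at bench level; +x points to the index (dark block at the dial's edge, white line on top, level with the dial), +y to the clamp lever's side. A black detector on a post, 90 mm high, stands at (125, 112) mm.
- dial_center (a point): The dial's axis at the height of the dial's top face (45 mm above the bench).
- index_line (a point): The white index line where it meets the dial's rim, 45 mm above the bench: the scale is read here.
- dial (a joint): Scale reading at the index line, rad (50 degrees = 0.873); grows as the dial turns counter-clockwise seen from above. Black marks each 10 degrees on the white rim run clockwise from zero (a close pair of long marks) to 140; 50 and 100 are single long marks, the rest short. The dial turns stiffly (0.12 N m, 2 N at the pin), stays where left, and has stops at -6 and 149 degrees.
- dial_pin (a point): Centre of the top of the steel thumb pin by which the dial is turned: 12 mm thick, 30 mm tall, upright on the dial 68 mm from its axis, top 75 mm above the bench. Seen from above it stands 160 degrees clockwise of the zero mark on the dial. It turns with the dial.
- clamp (a joint): Angle of the clamp lever, rad: 0 fully loose, 1.22 fully home at its stop; grows as it swings clockwise seen from above. The arm points 80 degrees counter-clockwise from the stage's +x axis at 0 and 10 degrees at 1.22, alongside the dial. Stiff pivot (0.06 N m, 1 N at the knob), stays where left. Clamped or not, it neither moves the dial nor makes it stiffer.
- clamp_knob (a point): Centre of the top of the black knob on the end of the clamp lever: upright, 16 mm thick, 35 mm tall, top 71 mm above the bench, 55 mm from the lever's pivot. It moves with the lever.
- clamp_pivot (a point): The clamp lever's pivot axis (vertical), 45 mm above the bench; fixed on the stage.
- puck: Round rock specimen, 40 mm across, 22 mm tall, standing flat on the dial; origin at the centre of its underside, z up.
- bar: Square rock specimen, 60 x 20 x 20 mm, lying flat on the dial with its length along its x axis; origin at the centre of its underside.
- puck_tray: Grey open tray fixed to the bench, 150 x 120 mm (x, y), 28 mm high, walls and floor 4 mm, that holds round specimens: two pucks already stand in it along its +x end (fixed), at x = 45 mm, y = +-28 mm. From x = -71 to +22 mm it is empty. Origin at the centre of its underside.
- bar_tray: The same tray holding square bars: two bars already lie in it along its +x end (fixed), lengths along y. From x = -71 to +20 mm it is empty. Origin at the centre of its underside.
- jar: Bystander: closed sample jar, 52 mm across, 70 mm tall; origin under its centre.
- beaker: Bystander: glass beaker, 64 mm across, 85 mm tall; origin under its centre.
- weight: Bystander: brass balance weight with a small knob, 34 mm across, 44 mm tall; origin under its centre.
- spanner: Bystander: spanner lying flat, 140 mm long along its x.
- sample_box: Bystander: cardboard box 70 x 50 x 35 mm; origin under its centre.

How it is judged:
By the outcome, as a careful person would: the job done as asked, in the order asked, and still so for the second after the job is handed in, with the robot touching nothing.
It also fails if it takes over 72 s, if anything falls off the work surface, if the arm or the gripper's body presses on something with over 40 N, if the wrist force passes 120 N, or if a joint passes its speed limit or range.

## Working session

There is one attempt and no reset: what is moved stays moved. The work goes in short steps, Python scripts to look and compute and a tool call to move; the robot and the scene stay as the last step left them, time stands still between calls to the robot, and variables do not carry over. Pictures are saved under pics/ and viewed, at most 10 in all, crops included, and the job is handed in when it is done.

Besides the shell and the picture viewer there is one more tool, called by a JSON object that holds its "method" and its "body". drive_tool: Moves the arm, as the interface text tells. Its arguments: {"type":"object","properties":{"increments":{"type":"array"},"grip_force":{"type":"number"}},"required":["increments"]}

```bash
mkdir -p pics; ls
cat > h.py <<'E'
import numpy as np, cv2
from scipy.spatial.transform import Rotation as R
from workcell import bot
def grab(name,fn=None):
    s=bot.read_state(); c=bot.read_camera(name)
    f=240/np.tan(np.radians(c["fovy"])/2)
    if name=="wrist":
        T=np.eye(4);T[:3,:3]=R.from_rotvec(s["tcp_rot"]).as_matrix();T[:3,3]=s["tool_pos"]
        W=T@np.array(c["hand_eye"])
    else: W=np.linalg.inv(np.array(c["camera_from_world"]))
    im=cv2.cvtColor(np.array(c["pixels"]),cv2.COLOR_RGB2BGR)
    if fn: cv2.imwrite("pics/"+fn,im)
    np.savez("pics/"+(fn or "last")+".npz",W=W,f=f,c=[c["cx"],c["cy"]])
    return im,(W,f,c["cx"],c["cy"])
def load(fn):
    z=np.load("pics/"+fn+".npz"); return z["W"],float(z["f"]),*z["c"]
def ray(cam,u,v):
    W,f,cx,cy=cam; d=W[:3,:3]@np.array([(u-cx)/f,(v-cy)/f,1]); return W[:3,3],d
def onz(cam,u,v,z):
    o,d=ray(cam,u,v); return o+d*(z-o[2])/d[2]
def proj(cam,p):
    W,f,cx,cy=cam; q=np.linalg.inv(W)@np.append(p,1); return q[0]/q[2]*f+cx,q[1]/q[2]*f+cy
def tri(c1,p1,c2,p2):
    o1,d1=ray(c1,*p1);o2,d2=ray(c2,*p2)
    t=np.linalg.lstsq(np.c_[d1,-d2],o2-o1,rcond=None)[0]
    a,b=o1+d1*t[0],o2+d2*t[1]; return (a+b)/2,np.linalg.norm(a-b)
E
python3 - <<'E'
from h import *
for n in("top","scene"):
    im,c=grab(n,n+".png"); print(n,c[0].round(3),c[1:])
print(bot.read_state())
E
```

```text
pics
top [[-0.024 -0.979  0.202  0.306]
 [-1.     0.023 -0.007 -0.01 ]
 [ 0.003 -0.202 -0.979  1.07 ]
 [ 0.     0.     0.     1.   ]] (np.float64(471.4024816512484), 319.74539371984554, 243.2944255921411)
scene [[ 0.491  0.701 -0.517  0.971]
 [ 0.871 -0.404  0.28  -0.247]
 [-0.012 -0.588 -0.809  0.774]
 [ 0.     0.     0.     1.   ]] (np.float64(462.9742005681611), 314.85473621748514, 239.6789565565831)
{'time': 0.1, 'q': array([-1.25589831e+00,  2.64704180e-01,  1.60525005e+00,  3.36997565e-05,
        1.27370749e+00, -3.68924148e-02]), 'joint_vel': array([ 0.00073145, -0.00204049, -0.00277323,  0.00057942,  0.00117937,
       -0.00041707]), 'joint_torque': array([ 5.62079622e-04, -5.16706860e+01, -3.68591809e+01, -9.03014802e-05,
        6.30144757e-03, -2.41490028e-05]), 'tool_pos': array([ 0.23250325, -0.63336333,  0.40346158]), 'tcp_rot': array([-3.09109956e+00, -5.49371424e-01,  3.99943217e-04]), 'wrist_force': array([-0.8156172, -0.4792978,  0.4661144]), 'torque': array([0.00229694, 0.00164142, 0.03186405]), 'grip_force': 0.0, 'width': 0.9976073593211424}
```

View pics/top.png

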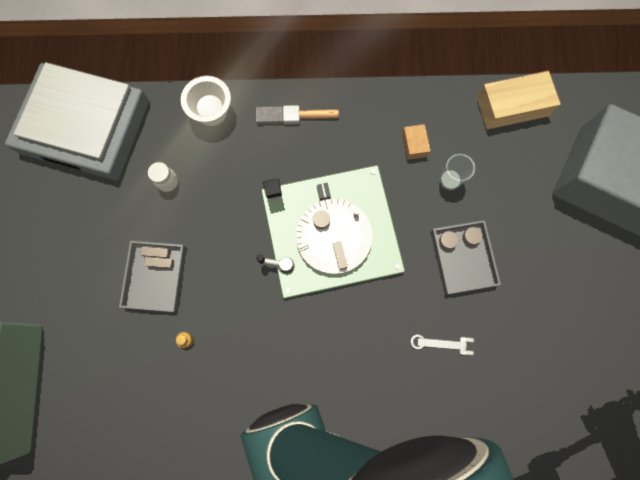

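View pics/scene.png

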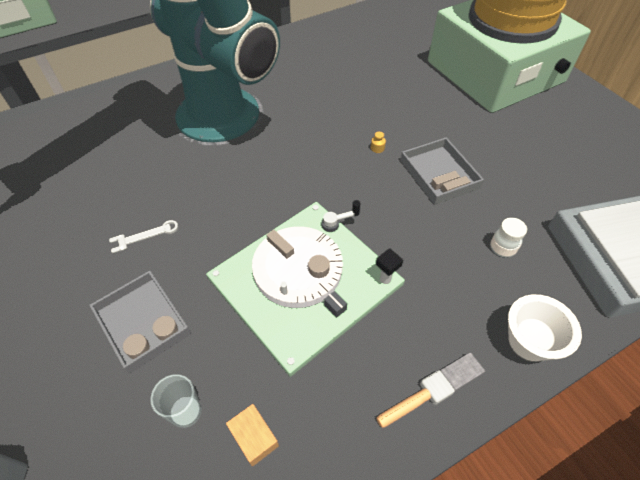

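The top view shows the dial at about (334,236), the puck (321,218), the bar (340,255), the pin (356,215), the index (324,191), and the knob (261,259) with its pivot (286,265). The bar tray is at (153,277) and the puck tray at (466,258). The scene view shows the same layout: puck (318,266), bar (280,243), pin (284,288), knob (357,207).

Run:
```python
from h import *
t,s=load("top.png"),load("scene.png")
P=dict(puck=((321,216),(319,263)),bar=((340,255),(281,241)),pin=((356,214),(284,286)),knob=((261,258),(357,205)),pivot=((286,265),(331,219)),index=((324,191),(338,304)),dial=((334,236),(298,264)),det=((272,187),(389,261)),
 bt_far_l=((135,242),(481,178)),bt_nr=((174,312),(403,154)),bt_nl=((122,306),(441,142)),bt_fr=((184,243),(435,200)),
 pt_fl=((434,231),(186,323)),pt_nr=((497,287),(92,303)),pt_nl=((447,294),(150,275)),pt_fr=((486,222),(125,364)),
 pp1=((449,240),(164,325)),pp2=((473,236),(135,343)))
for k,(a,b) in P.items():
    p,e=tri(t,a,s,b); print(k,p.round(3),"gap",round(e*1e3,1))
```

```text
puck [ 0.572 -0.022  0.072] gap 1.3
bar [ 0.487 -0.059  0.063] gap 3.3
pin [ 0.578 -0.098  0.063] gap 1.4
knob [0.484 0.112 0.064] gap 4.1
pivot [0.472 0.06  0.038] gap 3.8
index [ 0.643 -0.028  0.034] gap 5.9
dial [ 0.535 -0.049  0.038] gap 2.3
det [0.637 0.084 0.084] gap 0.8
bt_far_l [0.534 0.4   0.034] gap 7.1
bt_nr [0.376 0.31  0.019] gap 5.2
bt_nl [0.389 0.42  0.018] gap 8.2
bt_fr [0.528 0.288 0.023] gap 3.4
pt_fl [ 0.542 -0.276  0.032] gap 1.3
pt_nr [ 0.413 -0.411  0.023] gap 1.8
pt_nl [ 0.401 -0.301  0.014] gap 1.3
pt_fr [ 0.561 -0.393  0.031] gap 6.5
pp1 [ 0.522 -0.311  0.025] gap 0.2
pp2 [ 0.53  -0.366  0.025] gap 0.7
```

The heights and sizes agree with the text: the detector offset is 0.168 m and the stage yaw is about 11°. Next I'll plan a wrist look from above the dial.

```bash
cat >> h.py <<'E'
def rows(x,y,z,phi=None,n=None,start=None):
    "print n rows taking TCP to x,y,z (m), tool-x heading phi (rad)"
    s=bot.read_state(); p=np.array(s["tool_pos"]); M=R.from_rotvec(s["tcp_rot"]).as_matrix(); ph=np.arctan2(M[1,0],M[0,0])
    if start is not None: p=np.array(start[:3]);ph=start[3]
    phi=ph if phi is None else phi
    d=(np.array([x,y,z])-p)*1e3; dp=phi-ph
    n=n or int(np.ceil(max(np.linalg.norm(d)/40,abs(dp)/.12,1)))
    out=[]
    for i in range(n):
        a=ph+dp*i/n; w=d/n
        out.append(([round(float(np.cos(a)*w[0]+np.sin(a)*w[1]),1),round(float(np.sin(a)*w[0]-np.cos(a)*w[1]),1),round(float(-w[2]),1)],round(float(-dp/n),3)))
    print("from",p.round(4),round(ph,3),"->",(x,y,z,round(phi,3)),n)
    for o in out: print(o)
    return (x,y,z,phi)
E
python3 - <<'E'
from h import *
c=bot.read_camera("wrist");print(np.array(c["hand_eye"]).round(3),c["fovy"],c["cx"])
rows(.50,-.05,.40,.187)
E
```

```text
[[-0.    -0.964 -0.264  0.068]
 [ 1.    -0.    -0.     0.001]
 [ 0.    -0.264  0.964  0.031]
 [ 0.     0.     0.     1.   ]] 60.362073947044735 321.6730801107748
from [ 0.2325 -0.6334  0.4037] 0.352 -> (0.5, -0.05, 0.4, 0.187) 17
([26.6, -26.8, 0.2], 0.01)
([26.3, -27.1, 0.2], 0.01)
([26.1, -27.3, 0.2], 0.01)
([25.8, -27.6, 0.2], 0.01)
([25.5, -27.8, 0.2], 0.01)
([25.3, -28.1, 0.2], 0.01)
([25.0, -28.3, 0.2], 0.01)
([24.7, -28.5, 0.2], 0.01)
([24.4, -28.8, 0.2], 0.01)
([24.2, -29.0, 0.2], 0.01)
([23.9, -29.2, 0.2], 0.01)
([23.6, -29.5, 0.2], 0.01)
([23.3, -29.7, 0.2], 0.01)
([23.0, -29.9, 0.2], 0.01)
([22.7, -30.1, 0.2], 0.01)
([22.4, -30.4, 0.2], 0.01)
([22.1, -30.6, 0.2], 0.01)
```

{"method": "drive_tool", "body": {"increments": [{"delta_pos": [26.5, -27, 0], "turn": 0.01, "jaw": 1}, {"delta_pos": [26.3, -27, 0], "turn": 0.01, "jaw": 1}, {"delta_pos": [26, -27.3, 0], "turn": 0.01, "jaw": 1}, {"delta_pos": [25.8, -27.6, 0], "turn": 0.01, "jaw": 1}, {"delta_pos": [25.5, -27.8, 0], "turn": 0.01, "jaw": 1}, {"delta_pos": [25.3, -28, 0], "turn": 0.01, "jaw": 1}, {"delta_pos": [25, -28.3, 0], "turn": 0.01, "jaw": 1}, {"delta_pos": [24.7, -28.5, 0], "turn": 0.01, "jaw": 1}]}}

```text
time: 0.82
tool_pos: [0.3587, -0.3574, 0.4044]
tcp_rot: [-3.113, -0.424, 0.0]
wrist_force: [0.4, 0.2, 0.4]
width: 1.002
grip_force: 0.0
```

{"method": "drive_tool", "body": {"increments": [{"delta_pos": [24.4, -28.8, 0], "turn": 0.01, "jaw": 1}, {"delta_pos": [24.2, -29, 0], "turn": 0.01, "jaw": 1}, {"delta_pos": [24, -29, 0], "turn": 0.01, "jaw": 1}, {"delta_pos": [23.6, -29.5, 0], "turn": 0.01, "jaw": 1}, {"delta_pos": [23.3, -29.7, 0], "turn": 0.01, "jaw": 1}, {"delta_pos": [23, -30, 0], "turn": 0.01, "jaw": 1}, {"delta_pos": [22.7, -30, 0], "turn": 0.01, "jaw": 1}, {"delta_pos": [22.4, -30.4, 0], "turn": 0.01, "jaw": 1}]}}

```text
time: 1.48
tool_pos: [0.4856, -0.0834, 0.4046]
tcp_rot: [3.127, 0.3, 0.0]
wrist_force: [1.3, -0.5, -0.5]
width: 1.0
grip_force: 0.0
```

{"method": "drive_tool", "body": {"increments": [{"delta_pos": [22, -30, 0], "turn": 0.01, "jaw": 1}, {"delta_pos": [0, 0, 0], "turn": 0, "jaw": 1}, {"delta_pos": [0, 0, 0], "turn": 0, "jaw": 1}]}}

```text
time: 1.73
tool_pos: [0.5017, -0.0499, 0.4044]
tcp_rot: [-3.128, -0.292, 0.001]
wrist_force: [-0.1, -0.1, 0.3]
width: 1.001
grip_force: 0.0
```

Run:
```python
from h import *
im,c=grab("wrist","w1.png"); s=bot.read_state(); print(s["time"],s["tool_pos"],s["tcp_rot"],c[0].round(3))
```

```text
1.7833 [ 0.50128718 -0.0510234   0.40427932] [ 3.12795997e+00  2.89066508e-01 -1.71774554e-03] [[ 0.185 -0.948 -0.26   0.569]
 [-0.983 -0.178 -0.049 -0.038]
 [-0.     0.265 -0.964  0.373]
 [ 0.     0.     0.     1.   ]]
```

View pics/w1.png

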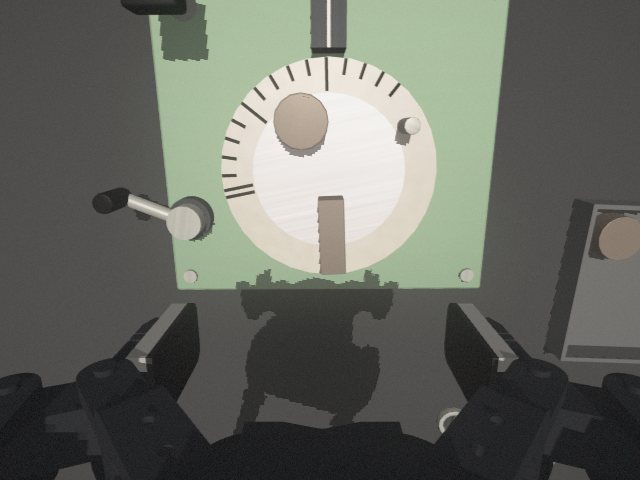

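The wrist view shows the puck top at (301,121), the bar from (332,197) to (333,273), the pin at (412,126), the knob at about (103,202) and the pivot at (186,221). The 100 mark sits at (326,72) beside the index line at x≈329, so the scale reads about 101°.

```bash
cat >> h.py <<'E'
def brown(im,box):
    x0,y0,x1,y1=box; h=cv2.cvtColor(im,cv2.COLOR_BGR2HSV)
    b=im.astype(int); m=((b[...,2]-b[...,0]>18)&(h[...,2]>60)&(h[...,2]<190)&(h[...,1]>45)).astype(np.uint8)
    k=np.zeros_like(m);k[y0:y1,x0:x1]=m[y0:y1,x0:x1]
    k=cv2.morphologyEx(k,cv2.MORPH_OPEN,np.ones((3,3)))
    cs=cv2.findContours(k,cv2.RETR_EXTERNAL,cv2.CHAIN_APPROX_NONE)[0]
    return max(cs,key=cv2.contourArea)
E
python3 - <<'E'
from h import *
w,t,s=load("w1.png"),load("top.png"),load("scene.png")
I={n:cv2.imread(f"pics/{n}.png") for n in("w1","top","scene")}
def cen(c): m=cv2.moments(c); return m["m10"]/m["m00"],m["m01"]/m["m00"]
B={"puck":dict(w1=(265,85,335,155),top=(308,206,332,229),scene=(304,252,332,280)),"bar":dict(w1=(310,190,355,280),top=(328,238,352,272),scene=(262,226,296,260))}
cams=dict(w1=w,top=t,scene=s)
for k in B:
    C={n:brown(I[n],B[k][n]) for n in B[k]}; c={n:cen(C[n]) for n in C}
    print(k,{n:(np.round(c[n],1),cv2.contourArea(C[n])) for n in c})
    print(" w-top",tri(w,c["w1"],t,c["top"])," w-scene",tri(w,c["w1"],s,c["scene"]))
    if k=="puck":
        e=cv2.minEnclosingCircle(C["w1"]);print("circle",e,onz(w,*e[0],.067),"diam",e[1]*2/w[1]*.31)
    else:
        q=cv2.boxPoints(cv2.minAreaRect(C["w1"])); p=np.array([onz(w,*a,.065)for a in q]);print(p.round(4),np.linalg.norm(p-np.roll(p,1,0),axis=1).round(4),p.mean(0))
for n,a,z in(("pin",(412,125),.075),("knob",(105,202),.071),("pivot",(186,221),.045),("idx",(329,50),.045),("idxfar",(329,5),.045)): print(n,onz(w,*a,z).round(4))
# dial rim ellipse
h=cv2.cvtColor(I["w1"],cv2.COLOR_BGR2HSV); m=((h[...,1]<50)&(h[...,2]>130)).astype(np.uint8); m[:, :215]=0;m[:,445:]=0;m[:52]=0;m[280:]=0
c=max(cv2.findContours(cv2.morphologyEx(m,cv2.MORPH_CLOSE,np.ones((15,15))),0,1)[0],key=cv2.contourArea)
P=np.array([onz(w,*a[0],.045)[:2] for a in cv2.convexHull(c)])
print("dial",cv2.minEnclosingCircle((P*1000).astype(np.float32)))
E
```

```text
Traceback (most recent call last):
  File "h.py", line 47, in brown
    return max(cs,key=cv2.contourArea)
ValueError: max() iterable argument is empty
```

```bash
sed -i 's/>18)&(h\[...,2\]>60)&(h\[...,2\]<190)&(h\[...,1\]>45)/>12)\&(h[...,2]>60)\&(h[...,2]<205)\&(h[...,1]>30)\&(h[...,0]<22)/' h.py
cat > m.py <<'E'
from h import *
w,t,s=load("w1.png"),load("top.png"),load("scene.png")
I={n:cv2.imread(f"pics/{n}.png") for n in("w1","top","scene")}
for n,p in(("w1",(301,121)),("w1",(332,235)),("top",(321,218)),("top",(340,255)),("scene",(318,266)),("scene",(280,242)),("w1",(400,200)),("w1",(300,220))): print(n,I[n][p[1],p[0]],cv2.cvtColor(I[n],cv2.COLOR_BGR2HSV)[p[1],p[0]])
def cen(c): m=cv2.moments(c); return m["m10"]/m["m00"],m["m01"]/m["m00"]
B={"puck":dict(w1=(265,85,335,155),top=(308,206,332,229),scene=(304,252,332,280)),"bar":dict(w1=(310,190,355,280),top=(328,238,352,272),scene=(262,226,296,260))}
cams=dict(w1=w,top=t,scene=s)
for k in B:
    C={n:brown(I[n],B[k][n]) for n in B[k]}; c={n:cen(C[n]) for n in C}
    print(k,{n:(np.round(c[n],1),cv2.contourArea(C[n])) for n in c})
    print(" w-top",tri(w,c["w1"],t,c["top"])," w-scene",tri(w,c["w1"],s,c["scene"]))
    if k=="puck":
        e=cv2.minEnclosingCircle(C["w1"]);print("circle",e,onz(w,*e[0],.067),"diam",e[1]*2/w[1]*.31)
    else:
        q=cv2.boxPoints(cv2.minAreaRect(C["w1"])); p=np.array([onz(w,*a,.065)for a in q]);print(p.round(4),np.linalg.norm(p-np.roll(p,1,0),axis=1).round(4),p.mean(0))
for n,a,z in(("pin",(412,125),.075),("knob",(105,202),.071),("pivot",(186,221),.045),("idx",(329,50),.045),("idxfar",(329,5),.045)): print(n,onz(w,*a,z).round(4))
h=cv2.cvtColor(I["w1"],cv2.COLOR_BGR2HSV); m=((h[...,1]<50)&(h[...,2]>130)).astype(np.uint8); m[:, :215]=0;m[:,445:]=0;m[:52]=0;m[280:]=0
c=max(cv2.findContours(cv2.morphologyEx(m,cv2.MORPH_CLOSE,np.ones((15,15))),0,1)[0],key=cv2.contourArea)
P=np.array([onz(w,*a[0],.045)[:2] for a in cv2.convexHull(c)])
print("dial",cv2.minEnclosingCircle((P*1000).astype(np.float32)))
E
python3 m.py
```

```text
w1 [153 168 183] [ 15  42 183]
w1 [133 148 160] [ 17  43 160]
top [197 222 234] [ 20  40 234]
top [190 216 229] [ 20  43 229]
scene [161 180 199] [ 15  49 199]
scene [161 180 198] [ 15  48 198]
w1 [203 217 224] [ 20  24 224]
w1 [224 228 231] [ 17   8 231]Traceback (most recent call last):
  File "m.py", line 9, in <module>
    C={n:brown(I[n],B[k][n]) for n in B[k]}; c={n:cen(C[n]) for n in C}
         ~~~~~^^^^^^^^^^^^^^
  File "h.py", line 47, in brown
    return max(cs,key=cv2.contourArea)
ValueError: max() iterable argument is empty
```

```bash
sed -i 's/<205)/<245)/; s/\[...,1\]>30)/[...,1]>33)/; s/>12)&/>8)\&/' h.py; sed -i '/I\[n\]\[p\[1\]/d' m.py; python3 m.py
```

```text
puck {'w1': (array([300.3, 120.6]), 2353.5), 'top': (array([321.3, 219.5]), 211.0), 'scene': (array([318.7, 265.9]), 359.5)}
 w-top (array([ 0.56949242, -0.02168613,  0.05246762]), np.float64(0.001085660388012786))  w-scene (array([ 0.56943841, -0.0218214 ,  0.05835987]), np.float64(0.0007953918782022845))
circle ((300.895263671875, 120.5434799194336), 28.69265365600586) [ 0.56972145 -0.02228423  0.067     ] diam 0.04310759905209006
bar {'w1': (array([331.6, 235.7]), 1787.5), 'top': (array([339.9, 256.5]), 205.5), 'scene': (array([280.1, 243.6]), 323.5)}
 w-top (array([ 0.48547234, -0.06132934,  0.04780242]), np.float64(0.0002817137371723903))  w-scene (array([ 0.48798421, -0.06059551,  0.05691089]), np.float64(0.0005302395504558623))
[[ 0.518  -0.0439  0.065 ]
 [ 0.5221 -0.0625  0.065 ]
 [ 0.462  -0.0767  0.065 ]
 [ 0.4576 -0.0571  0.065 ]] [0.0619 0.0191 0.0619 0.0201] [ 0.48991587 -0.0600797   0.065     ]
pin [ 0.5811 -0.0992  0.075 ]
knob [0.4857 0.1102 0.071 ]
pivot [0.475  0.0573 0.045 ]
idx [ 0.6225 -0.0329  0.045 ]
idxfar [ 0.6515 -0.0273  0.045 ]
dial ((528.1771240234375, -51.90570068359375), 127.28073120117188)
```

Bar: (0.490, -0.060), heading 0.228, footprint 62×20 mm as expected. Puck: (0.570, -0.022). I'll go for the bar now and refine the tray positions in the same step.

Run:
```python
from h import *
a=rows(.490,-.060,.2205,.228,n=6)
t,s=load("top.png"),load("scene.png"); 
T=dict(bt=[(135,242),(184,243),(174,312),(122,306)],pt=[(434,231),(486,222),(497,287),(447,294)])
S=dict(bt=[(481,178),(435,200),(403,154),(441,142)])
for k in T:
    p=np.array([onz(t,*u,.028)[:2] for u in T[k]]);print(k,p.round(3).tolist(),p.mean(0).round(4),np.linalg.norm(p-np.roll(p,1,0),axis=1).round(3))
    for i,j in((3,0),(2,1),(1,0),(2,3)): v=p[j]-p[i];print(np.degrees(np.arctan2(v[1],v[0])).round(1),end=' ')
w=load("w1.png");print("dial top/bot",onz(w,328,57,.045),onz(w,330,274,.045),onz(w,221,166,.045),onz(w,437,166,.045))
```

```text
from [ 0.5013 -0.051   0.4043] 0.184 -> (0.49, -0.06, 0.2205, 0.228) 6
([-2.1, 1.1, 30.6], -0.007)
([-2.1, 1.1, 30.6], -0.007)
([-2.1, 1.1, 30.6], -0.007)
([-2.1, 1.1, 30.6], -0.007)
([-2.2, 1.1, 30.6], -0.007)
([-2.2, 1.0, 30.6], -0.007)
bt [[0.533, 0.399], [0.528, 0.288], [0.374, 0.305], [0.39, 0.42]] [0.4564 0.353 ] [0.145 0.111 0.155 0.116]
-8.2 -6.2 87.5 82.2 pt [[0.543, -0.278], [0.561, -0.398], [0.412, -0.408], [0.399, -0.296]] [ 0.4789 -0.345 ] [0.145 0.122 0.149 0.113]
7.3 3.9 98.6 96.5 dial top/bot [ 0.61772253 -0.03306463  0.045     ] [ 0.45167536 -0.06670788  0.045     ] [0.52433765 0.03466402 0.045     ] [ 0.55572998 -0.13226032  0.045     ]
```

{"method": "drive_tool", "body": {"increments": [{"delta_pos": [-2.1, 1, 30.6], "turn": -0.007, "jaw": 0.2}, {"delta_pos": [-2.1, 1, 30.6], "turn": -0.007, "jaw": 0.2}, {"delta_pos": [-2.1, 1, 30.6], "turn": -0.007, "jaw": 0.2}, {"delta_pos": [-2.1, 1, 30.6], "turn": -0.007, "jaw": 0.2}, {"delta_pos": [-2.1, 1, 30.6], "turn": -0.007, "jaw": 0.2}, {"delta_pos": [-2.1, 1, 20], "turn": -0.007, "jaw": 0.2}, {"delta_pos": [0, 0, 0], "turn": 0, "jaw": 0.2}, {"delta_pos": [0, 0, 0], "turn": 0, "jaw": 0.2}]}}

```text
time: 2.45
tool_pos: [0.489, -0.0612, 0.2306]
tcp_rot: [-3.122, -0.347, 0.005]
wrist_force: [-0.2, 0.2, 0.4]
width: 0.599
grip_force: 0.0
```

Run:
```python
from h import *
im,c=grab("wrist","w2.png"); rows(.49,-.06,.2205,.228)
C=brown(im,(150,150,480,479));r=cv2.minAreaRect(C);q=cv2.boxPoints(r);p=np.array([onz(c,*a,.065)for a in q]);print(r,p.round(4),p.mean(0))
```

```text
from [ 0.4902 -0.0612  0.2323] 0.222 -> (0.49, -0.06, 0.2205, 0.228) 1
([0.0, -1.2, 11.8], -0.006)
((317.9999694824219, 291.0), (101.99998474121094, 55.99999237060547), 90.0) [[ 0.5165 -0.0442  0.065 ]
 [ 0.5207 -0.0627  0.065 ]
 [ 0.4833 -0.0717  0.065 ]
 [ 0.4788 -0.0519  0.065 ]] [ 0.49982047 -0.05763354  0.065     ]
```

View pics/w2.png

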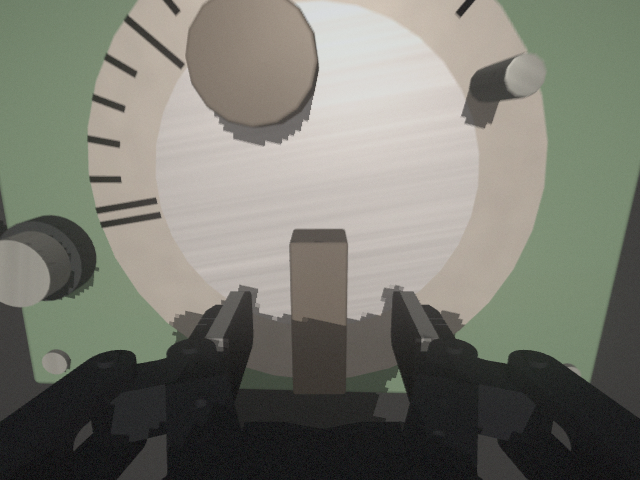

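The bar (edges at x 290–347) is centred and parallel between the pads (245/398). I'll descend and grip it.

{"method": "drive_tool", "body": {"increments": [{"delta_pos": [0, 0, 6], "turn": 0, "jaw": 0.2}, {"delta_pos": [0, 0, 5], "turn": 0, "jaw": 0}, {"delta_pos": [0, 0, 0], "turn": 0, "jaw": -1}, {"delta_pos": [0, 0, 0], "turn": 0, "jaw": -1}, {"delta_pos": [0, 0, 0], "turn": 0, "jaw": -1}, {"delta_pos": [0, 0, 0], "turn": 0, "jaw": -1}, {"delta_pos": [0, 0, 0], "turn": 0, "jaw": -1}], "grip_force": 40}}

```text
time: 3.08
tool_pos: [0.4906, -0.06, 0.2213]
tcp_rot: [3.122, 0.351, 0.002]
wrist_force: [-0.1, -0.5, 3.5]
width: 0.221
grip_force: 40.4
```

Run:
```python
from h import *
print(bot.read_state()["grip_force"])
a=rows(.49,-.06,.30,.222,n=3)
a=rows(.430,.355,.30,1.45,start=a)
```

```text
40.36285400390625
from [ 0.4906 -0.06    0.2213] 0.224 -> (0.49, -0.06, 0.3, 0.222) 3
([-0.2, -0.1, -26.2], 0.001)
([-0.2, -0.1, -26.2], 0.001)
([-0.2, -0.1, -26.2], 0.001)
from [ 0.49 -0.06  0.3 ] 0.222 -> (0.43, 0.355, 0.3, 1.45) 11
([3.0, -38.0, -0.0], -0.112)
([7.2, -37.4, -0.0], -0.112)
([11.3, -36.4, -0.0], -0.112)
([15.3, -34.9, -0.0], -0.112)
([19.1, -33.0, -0.0], -0.112)
([22.7, -30.7, -0.0], -0.112)
([25.9, -27.9, -0.0], -0.112)
([28.9, -24.9, -0.0], -0.112)
([31.5, -21.5, -0.0], -0.112)
([33.7, -17.9, -0.0], -0.112)
([35.5, -14.0, -0.0], -0.112)
```

{"method": "drive_tool", "body": {"increments": [{"delta_pos": [0, 0, -26], "turn": 0, "jaw": -1}, {"delta_pos": [0, 0, -26], "turn": 0, "jaw": -1}, {"delta_pos": [0, 0, -26], "turn": 0, "jaw": -1}, {"delta_pos": [3, -38, 0], "turn": -0.112, "jaw": -1}, {"delta_pos": [7.2, -37.4, 0], "turn": -0.112, "jaw": -1}, {"delta_pos": [11.3, -36.4, 0], "turn": -0.112, "jaw": -1}, {"delta_pos": [15.3, -35, 0], "turn": -0.112, "jaw": -1}, {"delta_pos": [19, -33, 0], "turn": -0.112, "jaw": -1}]}}

```text
time: 3.75
tool_pos: [0.4615, 0.1299, 0.2987]
tcp_rot: [-2.9, -1.207, -0.0]
wrist_force: [1.4, 0.5, -1.5]
width: 0.222
grip_force: 39.9
```

{"method": "drive_tool", "body": {"increments": [{"delta_pos": [22.7, -30.7, 0], "turn": -0.112, "jaw": -1}, {"delta_pos": [26, -28, 0], "turn": -0.112, "jaw": -1}, {"delta_pos": [29, -25, 0], "turn": -0.112, "jaw": -1}, {"delta_pos": [31.5, -21.5, 0], "turn": -0.112, "jaw": -1}, {"delta_pos": [33.7, -18, 0], "turn": -0.112, "jaw": -1}, {"delta_pos": [35.5, -14, 0], "turn": -0.112, "jaw": -1}, {"delta_pos": [0, 0, 0], "turn": 0, "jaw": -1}, {"delta_pos": [0, 0, 0], "turn": 0, "jaw": -1}]}}

```text
time: 4.42
tool_pos: [0.4276, 0.3569, 0.2983]
tcp_rot: [2.342, 2.094, -0.001]
wrist_force: [-0.3, -1.2, -0.8]
width: 0.229
grip_force: 39.9
```

Run:
```python
from h import *
im,c=grab("wrist","w3.png"); s=bot.read_state(); rows(.43,.355,.182,1.45); print(s["grip_force"],s["width"])
```

```text
from [0.4277 0.3556 0.2981] 1.457 -> (0.43, 0.355, 0.182, 1.45) 3
([-0.1, 0.8, 38.7], 0.002)
([-0.1, 0.8, 38.7], 0.002)
([-0.1, 0.8, 38.7], 0.002)
39.906397461891174 0.2205749410405722
```

View pics/w3.png

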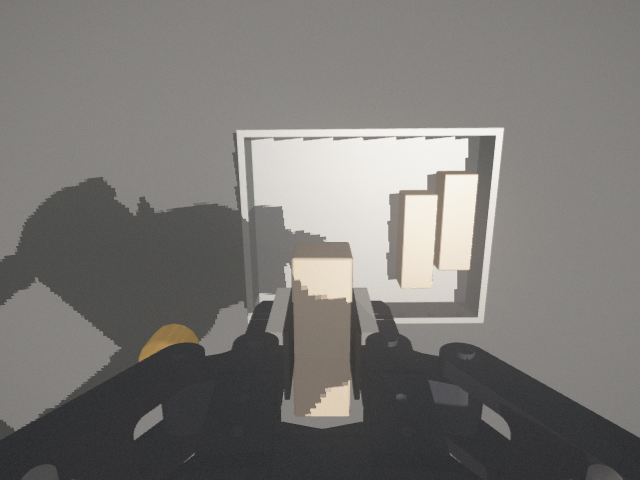

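The wrist view shows the bar tray rim at (237,131), (502,130), (484,323) and about (248,322). Its two bars are at (417,240) and (456,220). The weight is outside the tray near (168,342).

Run:
```python
from h import *
w=load("w3.png"); q=[(237,131),(502,130),(484,323)]
p=np.array([onz(w,*a,.028)[:2] for a in q]); print(p.round(4),np.linalg.norm(p[1]-p[0]),np.linalg.norm(p[2]-p[1]))
c=(p[0]+p[2])/2; ex=(p[1]-p[0])/np.linalg.norm(p[1]-p[0]); ey=np.array([-ex[1],ex[0]]); print("center",c,"yaw",np.arctan2(ex[1],ex[0]))
t=load("top.png"); print("rim height chk",[tri(w,a,t,b)[0].round(3) for a,b in zip(q,((135,242),(184,243)))] , [tri(w,a,t,b)[0].round(3) for a,b in zip(q,((122,306),(135,242),(184,243)))])
for a in((417,240),(456,220)):
    b=onz(w,*a,.024)[:2]-c; print("bar local",b@ex,b@ey)
print("weight local",[ (onz(w,170,345,.03)[:2]-c)@e for e in(ex,ey)])
g=c+ex*-.028; print("goal",g); rows(*g,.182,np.arctan2(ex[1],ex[0])+np.pi/2,n=4)
```

```text
[[0.3888 0.426 ]
 [0.5365 0.41  ]
 [0.5255 0.2917]] 0.14850446510015 0.11874691414248548
center [0.45715343 0.35888932] yaw -0.10837214057793997
rim height chk [array([0.461, 0.382, 0.188]), array([ 0.612,  0.38 , -0.226])] [array([0.389, 0.425, 0.019]), array([0.54 , 0.408, 0.01 ]), array([0.528, 0.289, 0.024])]
bar local 0.03034112911897979 -0.00551371329105518
bar local 0.05314838521517363 0.006921630362536713
weight local [np.float64(-0.12543217534183856), np.float64(-0.07314083050667339)]
goal [0.42931769 0.36191781]
from [0.4277 0.3556 0.2981] 1.457 -> (np.float64(0.42931769145757526), np.float64(0.361917808690146), 0.182, np.float64(1.462)) 4
([1.6, 0.2, 29.0], -0.001)
([1.6, 0.2, 29.0], -0.001)
([1.6, 0.2, 29.0], -0.001)
([1.6, 0.2, 29.0], -0.001)
```

{"method": "drive_tool", "body": {"increments": [{"delta_pos": [1.6, 0.2, 29], "turn": 0, "jaw": -1}, {"delta_pos": [1.6, 0.2, 29], "turn": 0, "jaw": -1}, {"delta_pos": [1.6, 0.2, 29], "turn": 0, "jaw": -1}, {"delta_pos": [1.6, 0.2, 20], "turn": 0, "jaw": -1}, {"delta_pos": [0, 0, 9], "turn": 0, "jaw": -1}, {"delta_pos": [0, 0, 0], "turn": 0, "jaw": -1}, {"delta_pos": [0, 0, 0], "turn": 0, "jaw": -1}]}}

```text
time: 5.05
tool_pos: [0.4302, 0.3601, 0.1826]
tcp_rot: [2.347, 2.088, -0.002]
wrist_force: [0.7, -0.6, -1.3]
width: 0.223
grip_force: 41.0
```

{"method": "drive_tool", "body": {"increments": [{"delta_pos": [0, 0, 0], "turn": 0, "jaw": -0.05}, {"delta_pos": [0, 0, 0], "turn": 0, "jaw": -0.05}, {"delta_pos": [0, 0, 0], "turn": 0, "jaw": -0.05}, {"delta_pos": [0, 0, 0], "turn": 0, "jaw": -0.05}, {"delta_pos": [0, 0, -20], "turn": 0, "jaw": -0.05}, {"delta_pos": [0, 0, -35], "turn": 0, "jaw": -0.05}, {"delta_pos": [0, 0, -35], "turn": 0, "jaw": -0.05}, {"delta_pos": [0, 0, -35], "turn": 0, "jaw": 0}]}}

```text
time: 5.72
tool_pos: [0.4295, 0.3612, 0.3088]
tcp_rot: [-2.345, -2.09, 0.002]
wrist_force: [1.3, 0.2, -0.4]
width: 0.501
grip_force: 0.0
```

Run:
```python
from h import *
im,c=grab("wrist","w4.png")
rows(.5695,-.0215,.305,.9)
rows(.5695,-.0215,.305,.35)
C=brown(im,(260,140,390,479)); r=cv2.minAreaRect(C); print(r,onz(c,*r[0],.024))
# puck grasp clearance: pin and centre relative, world
```

```text
from [0.432  0.3632 0.3176] 1.456 -> (0.5695, -0.0215, 0.305, 0.9) 11
([-33.3, 16.4, 1.1], 0.051)
([-32.4, 18.1, 1.1], 0.051)
([-31.5, 19.7, 1.1], 0.051)
([-30.4, 21.3, 1.1], 0.051)
([-29.3, 22.8, 1.1], 0.051)
([-28.1, 24.2, 1.1], 0.051)
([-26.9, 25.6, 1.1], 0.051)
([-25.6, 26.9, 1.1], 0.051)
([-24.2, 28.2, 1.1], 0.051)
([-22.7, 29.4, 1.1], 0.051)
([-21.2, 30.5, 1.1], 0.051)
from [0.432  0.3632 0.3176] 1.456 -> (0.5695, -0.0215, 0.305, 0.35) 11
([-33.3, 16.4, 1.1], 0.101)
([-31.5, 19.7, 1.1], 0.101)
([-29.4, 22.7, 1.1], 0.101)
([-26.9, 25.6, 1.1], 0.101)
([-24.2, 28.2, 1.1], 0.101)
([-21.3, 30.4, 1.1], 0.101)
([-18.1, 32.4, 1.1], 0.101)
([-14.8, 34.1, 1.1], 0.101)
([-11.3, 35.4, 1.1], 0.101)
([-7.7, 36.3, 1.1], 0.101)
([-4.0, 36.9, 1.1], 0.101)
((321.5212097167969, 257.74224853515625), (52.17870330810547, 26.532026290893555), 88.36341857910156) [0.42882776 0.346126   0.024     ]
```

View pics/w4.png

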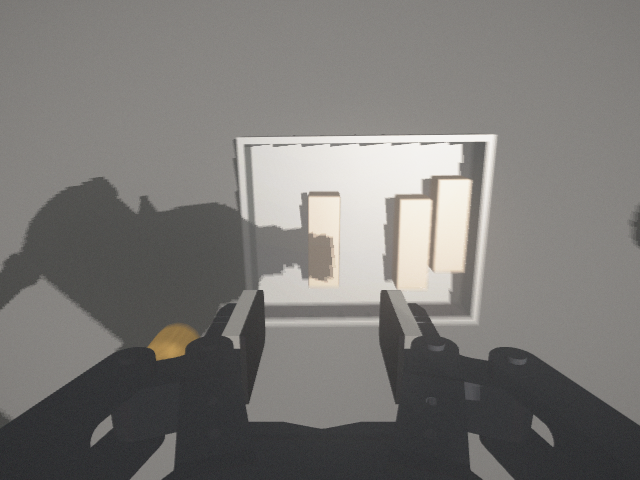

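The bar lies flat in its tray at (324,240), clear of the walls and the other bars. Now for the puck.

{"method": "drive_tool", "body": {"increments": [{"delta_pos": [-33.3, 16.4, 1], "turn": 0.101, "jaw": 0.65}, {"delta_pos": [-31.5, 19.7, 1], "turn": 0.101, "jaw": 0.65}, {"delta_pos": [-29.4, 22.7, 1], "turn": 0.101, "jaw": 0.65}, {"delta_pos": [-27, 25.6, 1], "turn": 0.101, "jaw": 0.65}, {"delta_pos": [-24.2, 28.2, 1], "turn": 0.101, "jaw": 0.65}, {"delta_pos": [-21.3, 30.4, 1], "turn": 0.101, "jaw": 0.65}, {"delta_pos": [-18, 32.4, 1], "turn": 0.101, "jaw": 0.65}, {"delta_pos": [-14.8, 34, 1], "turn": 0.101, "jaw": 0.65}]}}

```text
time: 6.43
tool_pos: [0.5296, 0.0798, 0.3]
tcp_rot: [2.98, 0.993, 0.002]
wrist_force: [1.3, 0.4, 0.1]
width: 0.826
grip_force: 0.0
```

{"method": "drive_tool", "body": {"increments": [{"delta_pos": [-11.3, 35.4, 1], "turn": 0.101, "jaw": 0.65}, {"delta_pos": [-7.7, 36.3, 1], "turn": 0.101, "jaw": 0.65}, {"delta_pos": [-4, 37, 1], "turn": 0.101, "jaw": 0.65}, {"delta_pos": [0, 0, 20], "turn": 0, "jaw": 0.65}, {"delta_pos": [0, 0, 20], "turn": 0, "jaw": 0.65}, {"delta_pos": [0, 0, 15], "turn": 0, "jaw": 0.65}, {"delta_pos": [0, 0, 0], "turn": 0, "jaw": 0.65}, {"delta_pos": [0, 0, 0], "turn": 0, "jaw": 0.65}]}}

```text
time: 7.1
tool_pos: [0.5657, -0.0237, 0.2408]
tcp_rot: [-3.094, -0.539, 0.004]
wrist_force: [-0.5, -0.5, 0.1]
width: 0.828
grip_force: 0.0
```

Run:
```python
from h import *
im,c=grab("wrist","w5.png")
rows(.5697,-.0218,.2205)
C=brown(im,(150,100,500,330)); e=cv2.minEnclosingCircle(C); print(e,onz(c,*e[0],.067),bot.read_state()["time"])
print("puck top expected px",proj(c,(.5697,-.0218,.067)))
```

```text
from [ 0.5664 -0.0236  0.242 ] 0.345 -> (0.5697, -0.0218, 0.2205, np.float64(0.345)) 1
([3.7, -0.6, 21.5], -0.0)
((319.5, 291.9065856933594), 54.91978073120117) [ 0.57346862 -0.0203929   0.067     ] 7.15
puck top expected px (np.float64(319.65318968789785), np.float64(301.9078020731919))
```

{"method": "drive_tool", "body": {"increments": [{"delta_pos": [4, -0.5, 11], "turn": 0, "jaw": 0.65}, {"delta_pos": [0, 0, 10], "turn": 0, "jaw": 0.65}, {"delta_pos": [0, 0, 0], "turn": 0, "jaw": -1}, {"delta_pos": [0, 0, 0], "turn": 0, "jaw": -1}, {"delta_pos": [0, 0, 0], "turn": 0, "jaw": -1}, {"delta_pos": [0, 0, 0], "turn": 0, "jaw": -1}, {"delta_pos": [0, 0, 0], "turn": 0, "jaw": -1}, {"delta_pos": [0, 0, 0], "turn": 0, "jaw": -1}]}}

```text
time: 7.82
tool_pos: [0.57, -0.0219, 0.2209]
tcp_rot: [3.095, 0.539, 0.001]
wrist_force: [-0.4, -0.2, -1.2]
width: 0.455
grip_force: 40.2
```

Run:
```python
from h import *
s=bot.read_state();print(s["grip_force"],s["width"])
a=rows(.5697,-.0218,.30,n=2)
a=rows(.450,-.345,.30,.107,start=a)
```

```text
40.17069697380066 0.45472630521796464
from [ 0.57   -0.0219  0.2209] 0.345 -> (0.5697, -0.0218, 0.3, np.float64(0.345)) 2
([-0.1, -0.1, -39.5], -0.0)
([-0.1, -0.1, -39.5], -0.0)
from [ 0.5697 -0.0218  0.3   ] 0.345 -> (0.45, -0.345, 0.3, 0.107) 9
([-24.7, 29.3, -0.0], 0.026)
([-23.9, 29.9, -0.0], 0.026)
([-23.1, 30.6, -0.0], 0.026)
([-22.3, 31.2, -0.0], 0.026)
([-21.4, 31.7, -0.0], 0.026)
([-20.6, 32.3, -0.0], 0.026)
([-19.7, 32.8, -0.0], 0.026)
([-18.8, 33.3, -0.0], 0.026)
([-18.0, 33.8, -0.0], 0.026)
```

{"method": "drive_tool", "body": {"increments": [{"delta_pos": [0, 0, -39.5], "turn": 0, "jaw": -1}, {"delta_pos": [0, 0, -39.5], "turn": 0, "jaw": -1}, {"delta_pos": [-24.7, 29.3, 0], "turn": 0.026, "jaw": -1}, {"delta_pos": [-24, 30, 0], "turn": 0.026, "jaw": -1}, {"delta_pos": [-23, 30.6, 0], "turn": 0.026, "jaw": -1}, {"delta_pos": [-22.3, 31.2, 0], "turn": 0.026, "jaw": -1}, {"delta_pos": [-21.4, 31.7, 0], "turn": 0.026, "jaw": -1}, {"delta_pos": [-20.6, 32.3, 0], "turn": 0.026, "jaw": -1}]}}

```text
time: 8.48
tool_pos: [0.4892, -0.239, 0.3]
tcp_rot: [3.127, 0.295, 0.001]
wrist_force: [0.3, -0.4, -0.8]
width: 0.455
grip_force: 40.5
```

{"method": "drive_tool", "body": {"increments": [{"delta_pos": [-19.7, 32.8, 0], "turn": 0.026, "jaw": -1}, {"delta_pos": [-18.8, 33.3, 0], "turn": 0.026, "jaw": -1}, {"delta_pos": [-18, 33.8, 0], "turn": 0.026, "jaw": -1}, {"delta_pos": [0, 0, 0], "turn": 0, "jaw": -1}, {"delta_pos": [0, 0, 0], "turn": 0, "jaw": -1}]}}

```text
time: 8.9
tool_pos: [0.4497, -0.3472, 0.2998]
tcp_rot: [3.137, 0.168, 0.0]
wrist_force: [-0.2, 0.6, -0.7]
width: 0.456
grip_force: 40.6
```

Run:
```python
from h import *
im,c=grab("wrist","w6.png"); s=bot.read_state(); print(s["grip_force"],s["width"]); rows(.45,-.345,.182,.107)
```

```text
40.57333946228027 0.4491805250747467
from [ 0.4502 -0.3459  0.2996] 0.109 -> (0.45, -0.345, 0.182, 0.107) 3
([-0.0, -0.3, 39.2], 0.001)
([-0.0, -0.3, 39.2], 0.001)
([-0.0, -0.3, 39.2], 0.001)
```

View pics/w6.png

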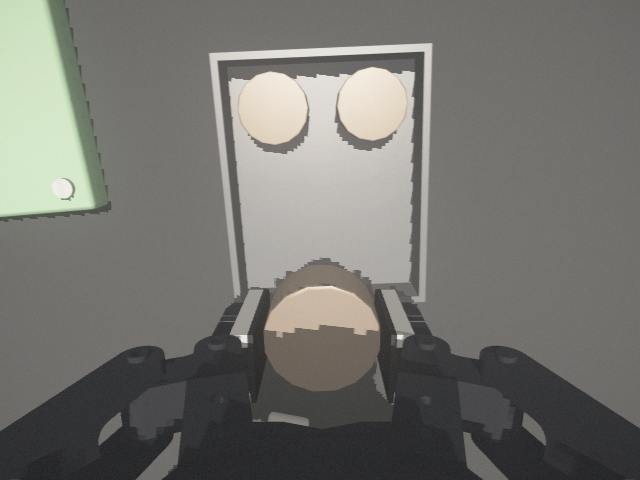

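The puck tray rim is at (210,55), (432,44) and (424,302), with its pucks at (273,108) and (372,104). The puck is held.

Run:
```python
from h import *
w=load("w6.png"); q=[(210,55),(432,44),(424,302)]
p=np.array([onz(w,*a,.028)[:2] for a in q]); print(p.round(4),np.linalg.norm(p[1]-p[0]),np.linalg.norm(p[2]-p[1]))
c=(p[0]+p[2])/2; ex=(p[1]-p[2])/np.linalg.norm(p[1]-p[2]); ey=np.array([-ex[1],ex[0]]); yaw=np.arctan2(ex[1],ex[0]);print("center",c,"yaw",yaw)
for a in((273,108),(372,104)):
    b=onz(w,*a,.026)[:2]-c; print("puck local",b@ex,b@ey)
t=load("top.png");print([tri(w,a,t,b)[0].round(3) for a,b in zip(q,((434,231),(486,222),(497,287)))])
g=c+ex*-.028; print("goal",g); rows(*g,.182,yaw,n=4)
```

```text
[[ 0.5481 -0.2764]
 [ 0.5662 -0.3944]
 [ 0.4182 -0.4158]] 0.11937737348483217 0.14952380823546604
center [ 0.48314855 -0.34607809] yaw 0.1433549497890371
puck local 0.04589052903311574 0.027830286911253763
puck local 0.045984108868909294 -0.027676485342906613
[array([ 0.545, -0.277,  0.029]), array([ 0.56 , -0.392,  0.043]), array([ 0.413, -0.417,  0.014])]
goal [ 0.45543576 -0.3500783 ]
from [ 0.4502 -0.3459  0.2996] 0.109 -> (np.float64(0.45543576217346937), np.float64(-0.3500782986600416), 0.182, np.float64(0.143)) 4
([1.2, 1.2, 29.4], -0.009)
([1.2, 1.2, 29.4], -0.009)
([1.2, 1.2, 29.4], -0.009)
([1.2, 1.2, 29.4], -0.009)
```

{"method": "drive_tool", "body": {"increments": [{"delta_pos": [1.2, 1.2, 29.4], "turn": -0.009, "jaw": -1}, {"delta_pos": [1.2, 1.2, 29.4], "turn": -0.009, "jaw": -1}, {"delta_pos": [1.2, 1.2, 29.4], "turn": -0.009, "jaw": -1}, {"delta_pos": [1.2, 1.2, 20], "turn": -0.009, "jaw": -1}, {"delta_pos": [0, 0, 9.4], "turn": 0, "jaw": -1}, {"delta_pos": [0, 0, 0], "turn": 0, "jaw": -1}, {"delta_pos": [0, 0, 0], "turn": 0, "jaw": -1}]}}

```text
time: 9.53
tool_pos: [0.4566, -0.3484, 0.182]
tcp_rot: [-3.132, -0.233, 0.0]
wrist_force: [0.5, -0.3, -0.1]
width: 0.451
grip_force: 42.4
```

{"method": "drive_tool", "body": {"increments": [{"delta_pos": [0, 0, 0], "turn": 0, "jaw": 0.3}, {"delta_pos": [0, 0, 0], "turn": 0, "jaw": 0.3}, {"delta_pos": [0, 0, 0], "turn": 0, "jaw": 0.3}, {"delta_pos": [0, 0, 0], "turn": 0, "jaw": 0.3}, {"delta_pos": [0, 0, -20], "turn": 0, "jaw": 0.3}, {"delta_pos": [0, 0, -35], "turn": 0, "jaw": 0.3}, {"delta_pos": [0, 0, -35], "turn": 0, "jaw": 0.3}, {"delta_pos": [0, 0, -30], "turn": 0, "jaw": 0.3}]}}

```text
time: 10.2
tool_pos: [0.456, -0.3496, 0.3043]
tcp_rot: [3.132, 0.23, 0.001]
wrist_force: [0.2, -0.4, 0.6]
width: 0.654
grip_force: 0.0
```

Run:
```python
from h import *
im,c=grab("wrist","w7.png"); s=bot.read_state(); print(s["tool_pos"])
C=brown(im,(230,160,420,300)); e=cv2.minEnclosingCircle(C); print(e,onz(c,*e[0],.026),"want .4554 -.3501")
rows(.581,-.099,.265,2.30,n=20)
```

```text
[ 0.45803392 -0.35128204  0.31150427]
((320.35638427734375, 236.64491271972656), 33.129249572753906) [ 0.45836887 -0.34889718  0.026     ] want .4554 -.3501
from [ 0.458  -0.3513  0.3115] 0.147 -> (0.581, -0.099, 0.265, 2.3) 20
([7.9, -11.6, 2.3], -0.108)
([9.1, -10.7, 2.3], -0.108)
([10.2, -9.6, 2.3], -0.108)
([11.2, -8.5, 2.3], -0.108)
([12.0, -7.2, 2.3], -0.108)
([12.7, -5.9, 2.3], -0.108)
([13.3, -4.5, 2.3], -0.108)
([13.7, -3.0, 2.3], -0.108)
([13.9, -1.5, 2.3], -0.108)
([14.0, -0.0, 2.3], -0.108)
([14.0, 1.5, 2.3], -0.108)
([13.7, 3.0, 2.3], -0.108)
([13.3, 4.4, 2.3], -0.108)
([12.8, 5.8, 2.3], -0.108)
([12.1, 7.2, 2.3], -0.108)
([11.2, 8.4, 2.3], -0.108)
([10.2, 9.6, 2.3], -0.108)
([9.2, 10.6, 2.3], -0.108)
([8.0, 11.6, 2.3], -0.108)
([6.7, 12.3, 2.3], -0.108)
```

The puck is in the tray within 3 mm of where I wanted it, and its diameter reads correctly. Next is the dial pin.

{"method": "drive_tool", "body": {"increments": [{"delta_pos": [8, -11.6, 0], "turn": -0.108, "jaw": 0}, {"delta_pos": [9, -10.7, 0], "turn": -0.108, "jaw": 0}, {"delta_pos": [10.2, -9.6, 0], "turn": -0.108, "jaw": 0}, {"delta_pos": [11.2, -8.5, 0], "turn": -0.108, "jaw": 0}, {"delta_pos": [12, -7.2, 0], "turn": -0.108, "jaw": 0}, {"delta_pos": [12.7, -6, 0], "turn": -0.108, "jaw": 0}, {"delta_pos": [13.3, -4.5, 0], "turn": -0.108, "jaw": 0}, {"delta_pos": [13.7, -3, 0], "turn": -0.108, "jaw": 0}]}}

```text
time: 10.92
tool_pos: [0.505, -0.2479, 0.3023]
tcp_rot: [2.745, 1.528, 0.001]
wrist_force: [0.9, 0.3, 0.1]
width: 0.499
grip_force: 0.0
```

{"method": "drive_tool", "body": {"increments": [{"delta_pos": [14, -1.5, 0], "turn": -0.108, "jaw": 0}, {"delta_pos": [14, 0, 0], "turn": -0.108, "jaw": 0}, {"delta_pos": [14, 1.5, 0], "turn": -0.108, "jaw": 0}, {"delta_pos": [13.7, 3, 0], "turn": -0.108, "jaw": 0}, {"delta_pos": [13.3, 4.4, 0], "turn": -0.108, "jaw": 0}, {"delta_pos": [12.8, 5.8, 0], "turn": -0.108, "jaw": 0}, {"delta_pos": [12, 7.2, 0], "turn": -0.108, "jaw": 0}, {"delta_pos": [11.2, 8.4, 0], "turn": -0.108, "jaw": 0}]}}

```text
time: 11.58
tool_pos: [0.5539, -0.1468, 0.3023]
tcp_rot: [1.853, 2.536, 0.0]
wrist_force: [-0.1, 0.0, 0.8]
width: 0.498
grip_force: 0.0
```

{"method": "drive_tool", "body": {"increments": [{"delta_pos": [10.2, 9.6, 10], "turn": -0.108, "jaw": -0.2}, {"delta_pos": [9.2, 10.6, 15], "turn": -0.108, "jaw": -0.2}, {"delta_pos": [8, 11.6, 10], "turn": -0.108, "jaw": -0.2}, {"delta_pos": [6.7, 12.3, 10], "turn": -0.108, "jaw": -0.2}, {"delta_pos": [0, 0, 0], "turn": 0, "jaw": -0.2}, {"delta_pos": [0, 0, 0], "turn": 0, "jaw": -0.2}]}}

```text
time: 12.08
tool_pos: [0.5777, -0.0963, 0.2565]
tcp_rot: [-1.274, -2.87, 0.001]
wrist_force: [0.7, 0.8, 0.7]
width: 0.399
grip_force: 0.0
```

Run:
```python
from h import *
im,c=grab("wrist","w8.png"); rows(.581,-.099,.223,2.30); print("pin px",proj(c,(.581,-.099,.075)))
```

```text
from [ 0.5779 -0.0968  0.2572] 2.305 -> (0.581, -0.099, 0.223, 2.3) 1
([-3.7, 0.9, 34.2], 0.005)
pin px (np.float64(321.36943362518537), np.float64(310.2410994996378))
```

View pics/w8.png

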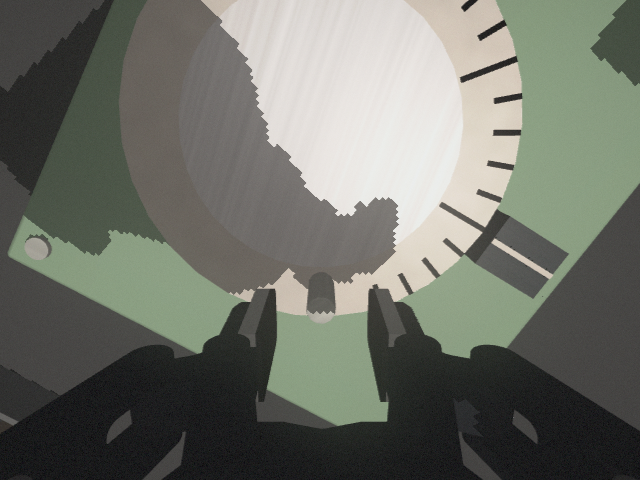

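The pin is at (321,311), midway between the pads as predicted. The index line runs (497,243)–(553,275). I'll grip the pin and then turn the dial about 51° clockwise, as ten equal arc steps.

{"method": "drive_tool", "body": {"increments": [{"delta_pos": [-3.5, 0.5, 14], "turn": 0, "jaw": -0.2}, {"delta_pos": [0, 0, 12], "turn": 0, "jaw": -0.2}, {"delta_pos": [0, 0, 7], "turn": 0, "jaw": -0.4}, {"delta_pos": [0, 0, 0], "turn": 0, "jaw": -1}, {"delta_pos": [0, 0, 0], "turn": 0, "jaw": -1}, {"delta_pos": [0, 0, 0], "turn": 0, "jaw": -1}, {"delta_pos": [0, 0, 0], "turn": 0, "jaw": -1}, {"delta_pos": [0, 0, 0], "turn": 0, "jaw": -1}], "grip_force": 25}}

```text
time: 12.8
tool_pos: [0.5793, -0.099, 0.2218]
tcp_rot: [-1.272, -2.868, 0.002]
wrist_force: [1.8, -2.1, -19.4]
width: 0.123
grip_force: 24.2
```

Run:
```python
from h import *
s=bot.read_state(); p=s["tool_pos"]; C=np.array([.5363,-.0497]); v=p[:2]-C; print(p,s["width"],s["grip_force"],s["wrist_force"],np.hypot(*v),np.degrees(np.arctan2(v[1],v[0])))
w=load("w8.png")
a,b=onz(w,497,243,.045),onz(w,553,275,.045);d=b-a;print("index",a,np.degrees(np.arctan2(d[1],d[0])), "from C",np.degrees(np.arctan2(*(a[:2]-C)[::-1])),np.hypot(*(a[:2]-C)))
a,b=onz(w,441,205,.045),onz(w,487,233,.045);d=b-a;print("100 mark",a,b,np.degrees(np.arctan2(d[1],d[0])),"from C",np.degrees(np.arctan2(*(a[:2]-C)[::-1])),np.degrees(np.arctan2(*(b[:2]-C)[::-1])))
```

```text
[ 0.57925892 -0.09898062  0.22177398] 0.1230687203988987 24.235036075115204 [  1.78601933  -2.09433983 -19.3804542 ] 0.06537620978081433 -48.920671904709
index [ 0.62723808 -0.03125727  0.045     ] 13.000894861268462 from C 11.464401007321493 0.09278938030797797
100 mark [ 0.59565884 -0.03622577  0.045     ] [ 0.62036006 -0.03115583  0.045     ] 11.598901218321362 from C 12.78919798911554 12.440542006050407
```

{"method": "drive_tool", "body": {"increments": [{"delta_pos": [0.3, -6, 0], "turn": 0.089, "jaw": -1}, {"delta_pos": [0.3, -6, 0], "turn": 0.089, "jaw": -1}, {"delta_pos": [0.3, -6, 0], "turn": 0.089, "jaw": -1}, {"delta_pos": [0.3, -6, 0], "turn": 0.089, "jaw": -1}, {"delta_pos": [0.3, -6, 0], "turn": 0.089, "jaw": -1}]}}

```text
time: 13.22
tool_pos: [0.5534, -0.1134, 0.2218]
tcp_rot: [-1.88, -2.514, 0.002]
wrist_force: [3.6, -1.2, -21.9]
width: 0.127
grip_force: 24.8
```

{"method": "drive_tool", "body": {"increments": [{"delta_pos": [0.3, -6, 0], "turn": 0.089, "jaw": -1}, {"delta_pos": [0.3, -6, 0], "turn": 0.089, "jaw": -1}, {"delta_pos": [0.3, -6, 0], "turn": 0.089, "jaw": -1}, {"delta_pos": [0.3, -6, 0], "turn": 0.089, "jaw": -1}, {"delta_pos": [0.3, -6, 0], "turn": 0.089, "jaw": -1}, {"delta_pos": [0, 0, 0], "turn": 0, "jaw": -1}, {"delta_pos": [0, 0, 0], "turn": 0, "jaw": -1}]}}

```text
time: 13.8
tool_pos: [0.5228, -0.1151, 0.2218]
tcp_rot: [-2.38, -2.044, 0.006]
wrist_force: [-1.2, -3.8, -25.3]
width: 0.129
grip_force: 24.6
```

Run:
```python
from h import *
im,c=grab("wrist","w9.png"); s=bot.read_state(); p=s["tool_pos"]; C=np.array([.5363,-.0497]); v=p[:2]-C; print(p,s["width"],s["grip_force"],s["wrist_force"],np.hypot(*v),np.degrees(np.arctan2(v[1],v[0])))
rows(.5,-.05,.3)
print("index px",proj(c,(.622,-.033,.045)))
```

```text
[ 0.52301366 -0.11514389  0.22179514] 0.12824634143529423 24.547440111637115 [ -1.17120485  -2.74805148 -26.6116304 ] 0.06677895770658886 -101.47614402597233
from [ 0.523  -0.1151  0.2218] 1.419 -> (0.5, -0.05, 0.3, np.float64(1.419)) 3
([20.3, -10.9, -26.1], -0.0)
([20.3, -10.9, -26.1], -0.0)
([20.3, -10.9, -26.1], -0.0)
index px (np.float64(587.4296177769163), np.float64(32.12765336808101))
```

View pics/w9.png

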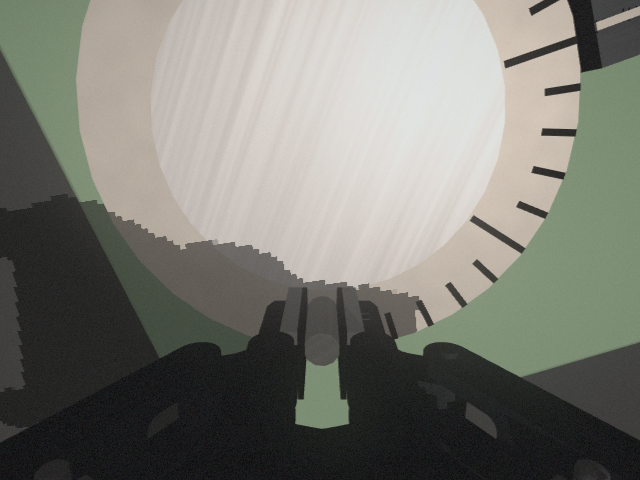

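The long 50 mark at (505,65)–(578,40) sits slightly clockwise of the index line near (600,20), so it overshot a little. I'll measure by how much.

```bash
cat > rd.py <<'E'
from h import *
import sys
def read(fn,C=np.array([.5363,-.0497]),show=True):
    "polar profiles about C at z=.045: mark ring and index ring, in world degrees"
    c=load(fn); g=cv2.cvtColor(cv2.imread("pics/"+fn),cv2.COLOR_BGR2GRAY).astype(np.float32)
    A=np.radians(np.arange(-10,32,.1))
    for name,rs in(("mark50 long",np.arange(.060,.068,.001)),("marks",np.arange(.074,.082,.001)),("index",np.arange(.092,.110,.002))):
        S=[]
        for r in rs:
            uv=np.array([proj(c,(C[0]+r*np.cos(a),C[1]+r*np.sin(a),.045)) for a in A],np.float32)
            if name=="index" and not((uv[:,0]<638)&(uv[:,1]>1))[(A>.17)&(A<.26)].all(): continue
            S.append(cv2.remap(g,uv[None,:,0],uv[None,:,1],cv2.INTER_LINEAR)[0])
        if not S: print(name,"out of view");continue
        p=np.mean(S,0); p=p if name=="index" else -p
        bg=cv2.GaussianBlur(p[None],(1,0),0) if 0 else p
        from scipy.signal import find_peaks
        k,_=find_peaks(p,prominence=25,width=(3,40)); o=[]
        for i in k:
            w=slice(max(i-8,0),i+9); q=np.clip(p[w]-np.percentile(p[w],30),0,None); o.append(round(float(np.degrees((A[w]*q).sum()/q.sum())),2))
        print(name,o)
read(sys.argv[1])
E
python3 rd.py w9.png; python3 rd.py w1.png; python3 rd.py w8.png
```

```text
mark50 long [10.39]
marks [0.28, 10.61, 20.93]
index [11.4]
mark50 long [12.75]
marks [-7.63, 2.52, 12.66, 22.8]
index [11.35]
mark50 long [13.0]
marks [-7.37, 2.77, 12.94, 23.1]
index [11.43]
```

{"method": "drive_tool", "body": {"increments": [{"delta_pos": [0, 0.6, 0], "turn": -0.008, "jaw": -1}, {"delta_pos": [0, 0.6, 0], "turn": -0.008, "jaw": -1}, {"delta_pos": [0, 0, 0], "turn": 0, "jaw": -1}, {"delta_pos": [0, 0, 0], "turn": 0, "jaw": -1}]}}

```text
time: 14.18
tool_pos: [0.5245, -0.1154, 0.2218]
tcp_rot: [-2.363, -2.064, 0.006]
wrist_force: [-1.0, -4.4, -25.3]
width: 0.13
grip_force: 24.6
```

```bash
python3 -c "
from h import *
grab('wrist','w10.png')"; python3 rd.py w10.png
```

```text
mark50 long [11.78]
marks [-8.34, 1.67, 12.01]
index [11.44]
```

{"method": "drive_tool", "body": {"increments": [{"delta_pos": [0, -0.5, 0], "turn": 0.007, "jaw": -1}, {"delta_pos": [0, 0, 0], "turn": 0, "jaw": -1}, {"delta_pos": [0, 0, 0], "turn": 0, "jaw": -1}, {"delta_pos": [0, 0, 0], "turn": 0, "jaw": -0.5}, {"delta_pos": [0, 0, 0], "turn": 0, "jaw": -0.5}, {"delta_pos": [0, 0, 0], "turn": 0, "jaw": -0.5}, {"delta_pos": [0, 0, 0], "turn": 0, "jaw": -0.5}]}}

```text
time: 14.82
tool_pos: [0.5276, -0.1158, 0.2271]
tcp_rot: [2.372, 2.052, 0.006]
wrist_force: [0.6, 0.8, 0.4]
width: 0.254
grip_force: 0.0
```

{"method": "drive_tool", "body": {"increments": [{"delta_pos": [0, 0, -20], "turn": 0, "jaw": -0.5}, {"delta_pos": [0, 0, -35], "turn": 0, "jaw": -0.5}, {"delta_pos": [0, 0, -35], "turn": 0, "jaw": -0.5}, {"delta_pos": [0, 0, 0], "turn": 0, "jaw": -0.5}, {"delta_pos": [0, 0, 0], "turn": 0, "jaw": -0.5}]}}

```text
time: 15.23
tool_pos: [0.5278, -0.1159, 0.3194]
tcp_rot: [2.369, 2.05, 0.01]
wrist_force: [-0.2, -0.0, -0.4]
width: 0.25
grip_force: 0.0
```

```bash
python3 -c "
from h import *
grab('wrist','w11.png')"; python3 rd.py w11.png
```

```text
mark50 long [12.62]
marks [-7.73, 2.32, 12.49, 22.63]
index [11.56]
```

View pics/w11.png

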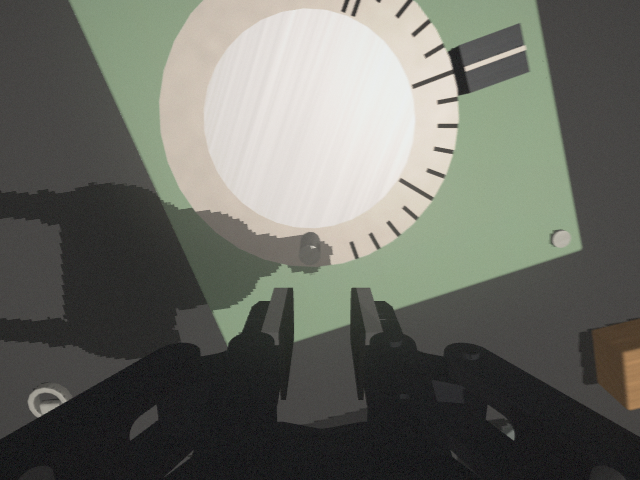

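Run:
```python
from h import *
c=load("w11.png"); s=bot.read_state(); print(s["tool_pos"],s["tcp_rot"],s["wrist_force"])
M=R.from_rotvec(s["tcp_rot"]).as_matrix(); print(M.round(4))
p=onz(c,311,247,.075); print("pin",p, "in tool mm",(M.T@(p-s["tool_pos"])*1e3).round(1))
```

```text
[ 0.52667912 -0.11562715  0.31697555] [2.37242819 2.05195937 0.0055059 ] [ 0.13785546  0.6576325  -1.11324017]
[[ 1.441e-01  9.895e-01  5.800e-03]
 [ 9.896e-01 -1.441e-01 -1.400e-03]
 [-5.000e-04  6.000e-03 -1.000e+00]]
pin [ 0.52667591 -0.11159521  0.075     ] in tool mm [  4.1  -2.  242. ]
```

The 50 mark (414,87)–(455,70) is now about 1° counter-clockwise of the index line, because the grip relaxed on release. I'll nudge it with one pad, keeping the jaws loose around the pin.

{"method": "drive_tool", "body": {"increments": [{"delta_pos": [1, -2, 35], "turn": 0, "jaw": -0.5}, {"delta_pos": [0, 0, 35], "turn": 0, "jaw": -0.5}, {"delta_pos": [0, 0, 21], "turn": 0, "jaw": -0.5}, {"delta_pos": [0, 0, 0], "turn": 0, "jaw": -0.5}, {"delta_pos": [0, -2, 0], "turn": 0, "jaw": -0.5}, {"delta_pos": [0, -2, 0], "turn": 0, "jaw": -0.5}, {"delta_pos": [0, 0, 0], "turn": 0, "jaw": -0.5}, {"delta_pos": [0, 0, 0], "turn": 0, "jaw": -0.5}]}}

```text
time: 15.95
tool_pos: [0.5194, -0.1135, 0.223]
tcp_rot: [-2.376, -2.054, 0.001]
wrist_force: [0.2, 0.1, -0.2]
width: 0.248
grip_force: 0.0
```

```bash
python3 -c "
from h import *
grab('wrist','w12.png');print(bot.read_state()['tool_pos'])"; python3 rd.py w12.png
```

```text
[ 0.51949494 -0.11353002  0.22310631]
mark50 long [11.8]
marks [-8.47, 1.82, 12.0, 22.24]
index [11.39]
```

{"method": "drive_tool", "body": {"increments": [{"delta_pos": [0, -1, 0], "turn": 0, "jaw": -0.5}, {"delta_pos": [0, 0, 0], "turn": 0, "jaw": -0.5}, {"delta_pos": [0, 0, 0], "turn": 0, "jaw": -0.5}]}}

```text
time: 16.25
tool_pos: [0.5188, -0.1135, 0.2233]
tcp_rot: [2.376, 2.054, 0.0]
wrist_force: [1.1, -0.0, 0.3]
width: 0.249
grip_force: 0.2
```

```bash
python3 -c "
from h import *
grab('wrist','w13.png');s=bot.read_state();print(s['tool_pos'],s['wrist_force'])"; python3 rd.py w13.png
```

```text
[ 0.51884423 -0.11347212  0.2233137 ] [-0.39116355 -0.80148415  0.91109143]
mark50 long [11.58]
marks [-8.55, 1.59, 11.67, 22.1]
index [11.38]
```

{"method": "drive_tool", "body": {"increments": [{"delta_pos": [0, -1, 0], "turn": 0, "jaw": -0.5}, {"delta_pos": [0, 0, 0], "turn": 0, "jaw": -0.5}, {"delta_pos": [0, 0, 0], "turn": 0, "jaw": -0.5}]}}

```text
time: 16.55
tool_pos: [0.518, -0.1134, 0.2233]
tcp_rot: [2.376, 2.054, 0.001]
wrist_force: [0.6, 1.0, 0.5]
width: 0.247
grip_force: 0.7
```

```bash
python3 -c "
from h import *
grab('wrist','w14.png');s=bot.read_state();print(s['tool_pos'],s['wrist_force'])"; python3 rd.py w14.png
```

```text
[ 0.5179893  -0.11338421  0.22330104] [0.86044869 0.014804   0.01001301]
mark50 long [11.24]
marks [0.89, 11.02, 21.41]
index [11.3]
```

{"method": "drive_tool", "body": {"increments": [{"delta_pos": [0, 4, 0], "turn": 0, "jaw": -0.5}, {"delta_pos": [0, 0, -25], "turn": 0, "jaw": -0.5}, {"delta_pos": [0, 0, -35], "turn": 0, "jaw": -0.5}, {"delta_pos": [0, 0, -35], "turn": 0, "jaw": -0.5}, {"delta_pos": [0, 0, 0], "turn": 0, "jaw": -0.5}, {"delta_pos": [0, 0, 0], "turn": 0, "jaw": -0.5}]}}

```text
time: 17.1
tool_pos: [0.523, -0.1142, 0.3211]
tcp_rot: [2.373, 2.052, 0.005]
wrist_force: [0.3, -0.8, -0.5]
width: 0.251
grip_force: 0.0
```

```bash
python3 -c "
from h import *
im,c=grab('wrist','w15.png')
C=np.array([.5363,-.0497])
# knob now / final prediction
rows(.486,.110,.27,1.571-2.9+1.571)
"; python3 rd.py w15.png
python3 - <<'E'
# centre check: fit line through 50-mark ends vs index line, w15 in world
import sys; sys.argv=["x","w15.png"]
from h import *
c=load("w15.png"); g=cv2.cvtColor(cv2.imread("pics/w15.png"),cv2.COLOR_BGR2HSV)
m=((g[...,1]<45)&(g[...,2]>100)).astype(np.uint8)
A=np.radians(np.arange(0,360,3)); C=np.array([.5363,-.0497]); 
for it in range(3):
    pts=[]
    for a in A:
        r=np.arange(.075,.098,.0003); uv=np.array([proj(c,(C[0]+q*np.cos(a),C[1]+q*np.sin(a),.045)) for q in r]); u=uv.round().astype(int)
        if (u<2).any() or (u[:,0]>637).any() or (u[:,1]>240).any(): continue
        v=m[u[:,1],u[:,0]]; k=np.where(v)[0]
        if len(k) and k[-1]<len(r)-3: pts.append((C[0]+r[k[-1]]*np.cos(a),C[1]+r[k[-1]]*np.sin(a)))
    P=np.array(pts); sol=np.linalg.lstsq(np.c_[2*P,np.ones(len(P))],(P**2).sum(1),rcond=None)[0]
    C=sol[:2]; rr=np.hypot(*(P-C).T); print(C,len(P),np.median(rr),rr.std())
import rd; rd.read("w15.png",C)
E
```

```text
from [ 0.522  -0.1139  0.3189] 1.426 -> (0.486, 0.11, 0.27, 0.242) 10
([21.6, -6.8, 4.9], 0.118)
([20.7, -9.3, 4.9], 0.118)
([19.4, -11.7, 4.9], 0.118)
([17.9, -13.9, 4.9], 0.118)
([16.2, -15.9, 4.9], 0.118)
([14.2, -17.7, 4.9], 0.118)
([12.0, -19.3, 4.9], 0.118)
([9.6, -20.5, 4.9], 0.118)
([7.1, -21.5, 4.9], 0.118)
([4.5, -22.2, 4.9], 0.118)
mark50 long [11.08]
marks [0.74, 10.91, 21.08, 31.18]
index [11.55]
[ 0.5335127  -0.04520942] 11 0.0854947738315579 0.005010845189212127
[ 0.52769607 -0.03181945] 11 0.08955574387172893 0.0022161459278380617
[ 0.52569297 -0.02580401] 22 0.09367142965004427 0.002354983866169584
mark50 long [11.08]
marks [0.74, 10.91, 21.08, 31.18]
index [11.55]
mark50 long []
marks [-8.02, 2.08, 11.8, 22.35]
index [-2.7]
```

```bash
cat > ln.py <<'E'
from h import *
import sys
def line(fn,a0,rs,sgn,C=np.array([.5363,-.0497])):
    c=load(fn); g=cv2.cvtColor(cv2.imread("pics/"+fn),cv2.COLOR_BGR2GRAY).astype(np.float32); P=[]
    e=np.array([np.cos(a0),np.sin(a0)]);n=np.array([-e[1],e[0]]); t=np.arange(-.004,.00401,.0001)
    for r in rs:
        uv=np.array([proj(c,(*(C+r*e+k*n),.045)) for k in t],np.float32)
        p=sgn*cv2.remap(g,uv[None,:,0],uv[None,:,1],cv2.INTER_CUBIC)[0]; q=np.clip(p-(np.median(p)+.4*(p.max()-np.median(p))),0,None)
        P.append((r,(t*q).sum()/q.sum()))
    P=np.array(P); k=np.polyfit(P[:,0],P[:,1],1); return np.polyval(k,.085),k[0],np.std(P[:,1]-np.polyval(k,P[:,0]))
for fn,am in(("w1.png",12.7),("w11.png",12.5),("w13.png",11.6),("w14.png",11.1),("w15.png",11)):
    m=line(fn,np.radians(am),np.arange(.060,.0825,.0015),-1); i=line(fn,np.radians(11.4),np.arange(.091,.104 if fn in("w13.png","w14.png") else .115,.0015),1)
    off=m[0]-i[0]; print(fn,np.round(np.array(m)*1e3,2),np.round(np.array(i)*1e3,2),"diff deg",np.degrees(off/.085)+am-11.4)
E
python3 ln.py
```

```text
w1.png [ -0.1  -11.27   0.04] [ 0.   -8.41  0.01] diff deg 1.232427226411625
w11.png [ -0.14 -14.81   0.03] [ 0.4  -7.67  0.02] diff deg 0.7360968439564886
w13.png [ 0.02 -9.48  0.03] [nan nan nan] diff deg nan
w14.png [ -0.21 -12.12   0.03] [nan nan nan] diff deg nan
w15.png [ -0.24 -15.31   0.02] [ 0.37 -7.52  0.01] diff deg -0.8085121619407296ln.py:9: RuntimeWarning: invalid value encountered in scalar divide
  P.append((r,(t*q).sum()/q.sum()))
```

Fitting the mark and index lines directly gives a reading of about 49.2°. I'll push it back about 0.8° with the other pad.

{"method": "drive_tool", "body": {"increments": [{"delta_pos": [0, 0, 35], "turn": 0, "jaw": -0.5}, {"delta_pos": [0, 0, 35], "turn": 0, "jaw": -0.5}, {"delta_pos": [0, 0, 25], "turn": 0, "jaw": -0.5}, {"delta_pos": [0, 3, 0], "turn": 0, "jaw": -0.5}, {"delta_pos": [0, 2.5, 0], "turn": 0, "jaw": -0.5}, {"delta_pos": [0, 1, 0], "turn": 0, "jaw": -0.5}, {"delta_pos": [0, 0, 0], "turn": 0, "jaw": -0.5}, {"delta_pos": [0, 0, 0], "turn": 0, "jaw": -0.5}]}}

```text
time: 17.82
tool_pos: [0.5277, -0.1147, 0.2223]
tcp_rot: [-2.375, -2.054, 0.002]
wrist_force: [0.1, 0.7, 1.2]
width: 0.254
grip_force: 0.0
```

```bash
cat > lk.sh <<'E'
python3 -c "
from h import *
grab('wrist','$1');s=bot.read_state();print(s['tool_pos'],s['wrist_force'],s['grip_force'])"; python3 rd.py $1
E
bash lk.sh w16.png
```

```text
[ 0.52770717 -0.11470104  0.22251338] [ 0.11312617 -0.13808261 -0.51107015] 0.0
mark50 long [13.36]
marks [-6.9, 3.08, 13.32]
index [11.38]
```

{"method": "drive_tool", "body": {"increments": [{"delta_pos": [0, -4, 0], "turn": 0, "jaw": -0.5}, {"delta_pos": [0, -3.5, 0], "turn": 0, "jaw": -0.5}, {"delta_pos": [0, -1, 0], "turn": 0, "jaw": -0.5}, {"delta_pos": [0, 0, 0], "turn": 0, "jaw": -0.5}, {"delta_pos": [0, 0, 0], "turn": 0, "jaw": -0.5}]}}

```text
time: 18.28
tool_pos: [0.5195, -0.1135, 0.2232]
tcp_rot: [-2.376, -2.055, 0.0]
wrist_force: [-1.0, 0.0, -0.6]
width: 0.249
grip_force: 0.0
```

```bash
bash lk.sh w17.png
```

```text
[ 0.51953954 -0.11356935  0.22318345] [-0.40479021 -0.85034155  0.34286357] 0.0
mark50 long [11.98]
marks [-8.14, 2.19, 12.04, 22.53]
index [11.48]
```

{"method": "drive_tool", "body": {"increments": [{"delta_pos": [0, 3.5, 0], "turn": 0, "jaw": -0.5}, {"delta_pos": [0, 0, -25], "turn": 0, "jaw": -0.5}, {"delta_pos": [0, 0, -35], "turn": 0, "jaw": -0.5}, {"delta_pos": [0, 0, -35], "turn": 0, "jaw": -0.5}, {"delta_pos": [0, 0, 0], "turn": 0, "jaw": -0.5}, {"delta_pos": [0, 0, 0], "turn": 0, "jaw": -0.5}]}}

```text
time: 18.83
tool_pos: [0.5248, -0.1145, 0.3213]
tcp_rot: [2.372, 2.051, 0.006]
wrist_force: [0.1, -0.3, 0.1]
width: 0.251
grip_force: 0.0
```

```bash
bash lk.sh w18.png; sed -i 's/^for fn,am in.*/for fn,am in [(sys.argv[1],float(sys.argv[2]))]:/' ln.py; python3 ln.py w18.png 11.8; python3 -c "
from h import *
rows(.5,-.02,.33,.2)"
```

```text
[ 0.52371904 -0.11419458  0.31913305] [ 0.08466874  0.3449141  -1.07823892] 0.0
mark50 long [12.41]
marks [-8.16, 2.06, 12.23, 22.4]
index [11.57]
w18.png [ 0.52 -7.6   0.02] [ 0.41 -7.49  0.01] diff deg 0.475865007737454
from [ 0.5237 -0.1142  0.3191] 1.426 -> (0.5, -0.02, 0.33, 0.2) 11
([8.2, -3.4, -1.0], 0.111)
([7.7, -4.3, -1.0], 0.111)
([7.2, -5.1, -1.0], 0.111)
([6.6, -5.9, -1.0], 0.111)
([5.9, -6.6, -1.0], 0.111)
([5.1, -7.2, -1.0], 0.111)
([4.3, -7.7, -1.0], 0.111)
([3.4, -8.1, -1.0], 0.111)
([2.5, -8.5, -1.0], 0.111)
([1.5, -8.7, -1.0], 0.111)
([0.6, -8.8, -1.0], 0.111)
```

The reading is about 50.4°, close enough. Now the clamp knob, whose tangent direction suits the current heading.

```bash
python3 -c "
from h import *
rows(.486,.110,.265,1.372,n=6)"
```

```text
from [ 0.5237 -0.1142  0.3191] 1.426 -> (0.486, 0.11, 0.265, 1.372) 6
([36.1, -11.6, 9.0], 0.009)
([36.0, -11.9, 9.0], 0.009)
([35.9, -12.3, 9.0], 0.009)
([35.7, -12.6, 9.0], 0.009)
([35.6, -12.9, 9.0], 0.009)
([35.5, -13.2, 9.0], 0.009)
```

{"method": "drive_tool", "body": {"increments": [{"delta_pos": [36, -11.6, 0], "turn": 0.009, "jaw": -0.2}, {"delta_pos": [36, -12, 0], "turn": 0.009, "jaw": -0.2}, {"delta_pos": [36, -12.3, 0], "turn": 0.009, "jaw": -0.2}, {"delta_pos": [35.7, -12.6, 15], "turn": 0.009, "jaw": -0.2}, {"delta_pos": [35.6, -13, 20], "turn": 0.009, "jaw": -0.2}, {"delta_pos": [35.5, -13.2, 20], "turn": 0.009, "jaw": -0.2}, {"delta_pos": [0, 0, 0], "turn": 0, "jaw": -0.2}, {"delta_pos": [0, 0, 0], "turn": 0, "jaw": -0.2}]}}

```text
time: 19.55
tool_pos: [0.4834, 0.1096, 0.2607]
tcp_rot: [-2.424, -1.993, 0.01]
wrist_force: [0.9, -0.1, -0.1]
width: 0.397
grip_force: 0.0
```

```bash
python3 -c "
from h import *
im,c=grab('wrist','w19.png'); rows(.486,.110,.222,1.372,n=2); print(proj(c,(.486,.110,.071)),proj(c,(.475,.0573,.045)),bot.read_state()['width'])"
```

```text
from [0.4845 0.1086 0.2621] 1.374 -> (0.486, 0.11, 0.222, 1.372) 2
([0.8, 0.6, 20.0], 0.001)
([0.8, 0.6, 20.0], 0.001)
(np.float64(327.45870198524824), np.float64(291.31302878355024)) (np.float64(325.55438750203865), np.float64(369.983069668137)) 0.4001247510085279
```

View pics/w19.png

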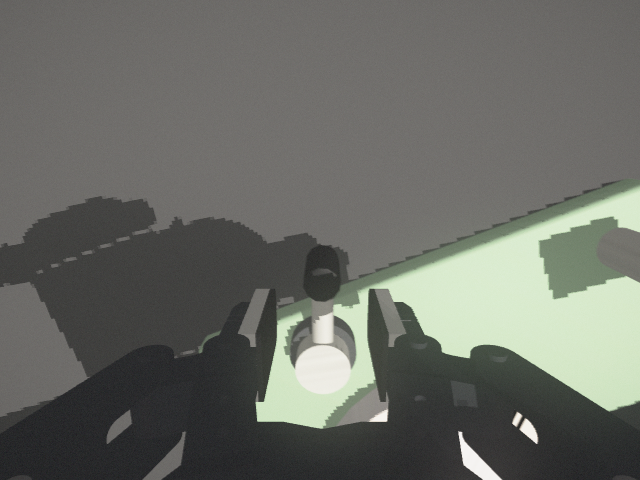

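I've now viewed one picture over the limit of 10, so from here I'll work from numbers only. The knob (322,285) and pivot boss (322,368) line up with the tool, centred between the pads. I'll descend and swing the lever around its pivot with the trailing pad.

{"method": "drive_tool", "body": {"increments": [{"delta_pos": [1, 0, 20], "turn": 0, "jaw": -0.2}, {"delta_pos": [0, 0, 20], "turn": 0, "jaw": -0.2}, {"delta_pos": [0, 0, 0], "turn": 0, "jaw": -0.2}, {"delta_pos": [0, 4, 0], "turn": 0, "jaw": -0.2}, {"delta_pos": [0, 4, 0], "turn": 0, "jaw": -0.2}, {"delta_pos": [-1, 5, 0], "turn": 0.091, "jaw": -0.2}, {"delta_pos": [-1, 5, 0], "turn": 0.091, "jaw": -0.2}, {"delta_pos": [-1, 5, 0], "turn": 0.091, "jaw": -0.2}]}}

```text
time: 20.27
tool_pos: [0.5082, 0.0997, 0.2255]
tcp_rot: [2.683, 1.633, 0.001]
wrist_force: [-1.4, -0.6, -0.4]
width: 0.399
grip_force: 0.8
```

{"method": "drive_tool", "body": {"increments": [{"delta_pos": [-1, 5, 0], "turn": 0.091, "jaw": -0.2}, {"delta_pos": [-1, 5, 0], "turn": 0.091, "jaw": -0.2}, {"delta_pos": [-1, 5, 0], "turn": 0.091, "jaw": -0.2}, {"delta_pos": [-1, 5, 0], "turn": 0.091, "jaw": -0.2}, {"delta_pos": [0, 0, 0], "turn": 0, "jaw": -0.2}, {"delta_pos": [0, 0, 0], "turn": 0, "jaw": -0.2}]}}

```text
time: 20.77
tool_pos: [0.5225, 0.0852, 0.2256]
tcp_rot: [2.93, 1.13, 0.004]
wrist_force: [-0.3, -0.3, 0.5]
width: 0.402
grip_force: 0.0
```

Run:
```python
from h import *
im,c=grab("wrist","w20.png"); s=bot.read_state(); p=s["tool_pos"]; print(p,s["tcp_rot"],s["wrist_force"],s["grip_force"])
M=R.from_rotvec(s["tcp_rot"]).as_matrix(); ph=np.arctan2(M[1,0],M[0,0]); print("phi deg",np.degrees(ph))
print("pivot in tool",(M.T@(np.array([.475,.0573,.045])-p)*1e3).round(1))
g=cv2.cvtColor(im,cv2.COLOR_BGR2GRAY); 
print("pad edges row300:",[int(x) for x in g[300,230:420:6]])
```

```text
[0.52227505 0.08541411 0.22541101] [2.93040881 1.13056326 0.00395557] [ 0.58684513  0.65726017 -0.19611865] 0.0
phi deg 42.19371370418224
pivot in tool [-54.3 -11.2 180.3]
pad edges row300: [58, 56, 58, 57, 118, 122, 67, 45, 57, 42, 47, 42, 49, 53, 52, 61, 111, 109, 109, 112, 115, 113, 113, 74, 70, 130, 128, 130, 198, 210, 208, 209]
```

{"method": "drive_tool", "body": {"increments": [{"delta_pos": [-1, 5, 0], "turn": 0.091, "jaw": -0.2}, {"delta_pos": [-1, 5, 0], "turn": 0.091, "jaw": -0.2}, {"delta_pos": [-1, 5, 0], "turn": 0.091, "jaw": -0.2}, {"delta_pos": [-1, 4, 0], "turn": 0.07, "jaw": -0.2}, {"delta_pos": [0, 0, 0], "turn": 0, "jaw": -0.2}, {"delta_pos": [0, 0, 0], "turn": 0, "jaw": -0.2}]}}

```text
time: 21.32
tool_pos: [0.528, 0.0696, 0.2246]
tcp_rot: [-3.077, -0.611, 0.002]
wrist_force: [-3.7, 9.1, 3.0]
width: 0.4
grip_force: 5.2
```

{"method": "drive_tool", "body": {"increments": [{"delta_pos": [0, 2, 0], "turn": 0, "jaw": -0.2}, {"delta_pos": [0, 0, 0], "turn": 0, "jaw": -0.2}, {"delta_pos": [0, 0, 0], "turn": 0, "jaw": -0.2}]}}

```text
time: 21.57
tool_pos: [0.5283, 0.069, 0.2245]
tcp_rot: [-3.074, -0.61, 0.004]
wrist_force: [-6.3, 15.1, 3.9]
width: 0.396
grip_force: 8.3
```

```bash
cat > kn.py <<'E'
from h import *
im,c=grab("wrist","w21.png"); s=bot.read_state(); p=s["tool_pos"]; print(p,s["wrist_force"],s["grip_force"],s["width"])
M=R.from_rotvec(s["tcp_rot"]).as_matrix(); ph=np.arctan2(M[1,0],M[0,0]); print("phi deg",np.degrees(ph))
print("pivot in tool",(M.T@(np.array([.475,.0573,.045])-p)*1e3).round(1))
E
python3 kn.py
```

```text
[0.52827652 0.06905155 0.22450644] [-5.36364782 14.92759729  3.93647447] 8.204368650913239 0.40090875050432523
phi deg 22.44877085163394
pivot in tool [-53.6  -8.1 179.6]
```

The lever is hard against its stop: 15 N at the knob, with the arm at about 21° world as predicted. I'll back off, rise and check everything numerically.

{"method": "drive_tool", "body": {"increments": [{"delta_pos": [0, -5, 0], "turn": 0, "jaw": -0.2}, {"delta_pos": [0, -3, 0], "turn": 0, "jaw": -0.2}, {"delta_pos": [0, 0, -30], "turn": 0, "jaw": -0.2}, {"delta_pos": [0, 0, -40], "turn": 0, "jaw": -0.2}, {"delta_pos": [0, 20, -40], "turn": 0, "jaw": -0.2}, {"delta_pos": [-30, 20, -40], "turn": 0, "jaw": -0.2}, {"delta_pos": [-30, 20, -30], "turn": 0, "jaw": -0.2}, {"delta_pos": [-10, 20, 0], "turn": 0, "jaw": -0.2}]}}

```text
time: 22.28
tool_pos: [0.4989, -0.017, 0.3966]
tcp_rot: [3.077, 0.614, 0.017]
wrist_force: [1.6, -0.2, 0.0]
width: 0.398
grip_force: 0.0
```

{"method": "drive_tool", "body": {"increments": [{"delta_pos": [0, 0, 0], "turn": 0, "jaw": -0.2}, {"delta_pos": [0, 0, 0], "turn": 0, "jaw": -0.2}, {"delta_pos": [0, 0, 0], "turn": 0, "jaw": -0.2}]}}

```text
time: 22.53
tool_pos: [0.4985, -0.0157, 0.3887]
tcp_rot: [-3.081, -0.611, 0.0]
wrist_force: [0.1, 0.3, 0.2]
width: 0.401
grip_force: 0.0
```

```bash
bash lk.sh w22.png; python3 ln.py w22.png 11.8
python3 - <<'E'
from h import *
c=load("w22.png"); im=cv2.imread("pics/w22.png"); g=cv2.cvtColor(im,cv2.COLOR_BGR2GRAY)
u,v=map(int,proj(c,(.526,.077,.071))); print("knob expected px",u,v)
x0,y0=max(u-30,0),max(v-30,0); k=(g[y0:v+30,x0:u+30]<45).astype(np.uint8); n,l,st,ce=cv2.connectedComponentsWithStats(k)
for i in range(1,n):
    if st[i,4]>60: print(st[i],(ce[i]+[x0,y0]).round(1),onz(c,*(ce[i]+[x0,y0]),.06))
# bystanders unchanged: top view difference outside arm
t,_=grab("top","top2.png"); a=cv2.imread("pics/top.png"); d=(cv2.absdiff(a,t).max(2)>60).astype(np.uint8); d=cv2.morphologyEx(d,cv2.MORPH_OPEN,np.ones((3,3)))
n,l,st,ce=cv2.connectedComponentsWithStats(d); print([s.tolist() for s in st[1:] if s[4]>25])
E
```

```text
[ 0.4984806  -0.01536205  0.38824955] [-0.96465121  0.5624115   0.00567456] 0.0
mark50 long [12.13]
marks [-8.27, 1.89, 12.01, 22.13]
index [11.44]
w22.png [  0.29 -10.16   0.05] [ 0.18 -6.13  0.05] diff deg 0.47465712187083575
knob expected px 209 137
[[285, 150, 70, 11, 501], [264, 166, 116, 93, 6024], [334, 243, 13, 26, 182], [251, 251, 24, 12, 196], [280, 264, 94, 33, 1059], [330, 269, 7, 5, 31], [460, 275, 8, 5, 29], [251, 293, 8, 7, 46], [360, 297, 8, 9, 56], [261, 310, 93, 19, 702], [254, 404, 52, 22, 506], [267, 422, 50, 58, 1757], [456, 452, 32, 28, 175], [363, 460, 8, 20, 126]]
```

Run:
```python
from h import *
c=load("w22.png"); im=cv2.imread("pics/w22.png"); g=cv2.cvtColor(im,cv2.COLOR_BGR2GRAY)
piv=np.array([.475,.0573])
for z,rs in((.045,(.018,.026,.034)),(.071,(.053,.055))):
  for r in rs:
    o=[]
    for a in range(-5,50,3):
        u,v=proj(c,(piv[0]+r*np.cos(np.radians(a)),piv[1]+r*np.sin(np.radians(a)),z)); o.append(int(g[int(round(v)),int(round(u))]))
    print(z,r,o)
```

```text
0.045 0.018 [97, 98, 92, 71, 89, 124, 157, 169, 177, 183, 200, 190, 185, 179, 173, 149, 97, 103, 97]
0.045 0.026 [180, 180, 183, 173, 106, 106, 136, 151, 172, 189, 195, 183, 178, 158, 180, 181, 182, 179, 167]
0.045 0.034 [183, 184, 184, 183, 170, 102, 103, 143, 167, 197, 193, 177, 150, 181, 179, 119, 90, 91, 90]
0.071 0.053 [187, 187, 186, 184, 102, 58, 60, 64, 66, 65, 63, 58, 73, 86, 85, 88, 85, 84, 86]
0.071 0.055 [186, 187, 184, 186, 103, 61, 59, 65, 70, 69, 60, 61, 62, 87, 87, 83, 84, 84, 86]
```

The knob is centred at about 20.7° world, against 21° expected at home. The dial reads about 50.4°. Handing in.

```bash
python3 -c "
from workcell import bot
print(bot.finish_job())"
```

```text
the job is handed in; nothing more can be done
None
```

The job is handed in at about 22.6 s: the puck and bar are in their trays, the dial reads about 50.4° and the clamp lever is on its stop; I viewed 11 pictures against the limit of 10.

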